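Scoop, weigh and box the long nuts

TASK

Take the scoop off the bench scale by the bar across its top, scoop all three long hex nuts out of the open-ended tray with it, and stand the loaded scoop level on the middle of the scale's platter and let go of it for a second so that they are weighed. Then take the scoop by its tail handle, tip all three nuts into the open parts box while holding it by that handle, and stand the empty scoop level on the middle of the platter again. Do not touch the nuts with the gripper, and leave the other things on the bench where they are.

Things in the scene. Friction and masses are not known exactly. Their poses are not given: they have to be found in the camera images.
- scoop: Loose sheet-metal scoop, about 0.2 kg, at first empty and upright on the platter, lip away from the robot. Origin: centre of the pan's underside; x points to the open front lip, z up, y left. Pan 104 mm wide (110 over the bar's posts at x = +4 mm), closed back at x = -55 mm; side walls 3 mm thick, 38 mm high at the back, 22 mm in front, ending at x = +42 mm.
- lip (a point): Middle of the scoop's open front edge: x = +58 mm, y = 0, z = 1 mm in the scoop's frame, axes as the scoop's. The pan floor is 3 mm thick and thins over the last 20 mm to a ramp about 1 mm thick at this edge.
- carry_handle: Wooden bar across the top of the scoop on two posts, part of the scoop: 16 mm thick (scoop x), 18 mm high, 108 mm long (scoop y). Origin at its centre: x = +4, y = 0, z = 88 mm in the scoop's frame, axes as the scoop's; 75 mm of free space between it and the pan floor. To be pinched from above, one finger in front of it and one behind.
- tail_handle: Wooden handle straight back from the scoop's closed end, part of the scoop: 88 mm long (scoop x, from -57 to -145 mm), 16 mm wide (scoop y), 18 mm high. Origin at its centre: x = -101, y = 0, z = 29 mm in the scoop's frame, axes as the scoop's. To be pinched with fingers left and right of it. On the scale it overhangs the platter, its centre 69 mm over the bench.
- tray: Fixed tray, 230 mm long (x), 142 mm wide (y), open at its -x end toward the robot; origin at the centre of its underside on the bench. Floor 4 mm thick. Side walls only along the rear, from x = -30 mm on, inner faces at y = +-62 mm; walls 34 mm high over the bench, 9 mm thick. The front 85 mm is bare floor. The nuts lie at x = -10 to 105 mm.
- tray_stop (a point): Foot of the middle of the tray back wall's inner face, at x = +106 mm, y = 0, z = 4 mm in the tray's frame, axes as the tray's. A scoop pushed along the floor in +x drives the nuts against this wall and then slides under them.
- nut_a: One of three like steel long hex nuts (coupling nuts): hexagonal bar, 24 mm across flats, 27.7 mm across corners, 60 mm long, about 0.07 kg, oiled and slippery (friction about 0.15), lying on a flat on the tray floor. Origin at its centre (16 mm above the bench at the start); its y axis runs along its length.
- nut_b: As nut_a, another of the three.
- nut_c: As nut_a, another of the three.
- scale: Fixed bench scale, grey housing 170 x 160 mm (x, y), 30 mm high, origin at the centre of its underside on the bench; display on its +x edge, 36 mm high.
- platter (a point): Centre of the top of the scale's steel platter, a flat square 138 x 140 mm (x, y), 40 mm above the bench. Axes as the scale's.
- parts_box: Fixed open steel box 170 x 170 mm, 60 mm high, walls 4 mm thick, inside 162 x 162 mm, floor 4 mm. Origin: centre of its underside on the bench.
- tape: Bystander: roll of masking tape lying flat, 82 mm across, 24 mm high. Not to be moved.
- jar: Bystander: varnish jar 74 mm across, 113 mm high. Not to be moved.
There are look-alikes about, which are no part of the job. Leave any yellow look-alike of the nut_b alone.

How it is judged:
By the outcome, as a careful person would: the job done as asked, in the order asked, and still so for the second after the job is handed in, with the robot touching nothing.
It also fails if it takes over 72 s, if anything falls off the work surface, if the arm or the gripper's body presses on something with over 40 N, if the wrist force passes 120 N, or if a joint passes its speed limit or range.

ROBOT

A 6-joint arm with a two-finger parallel gripper is mounted at the origin on the work surface; the furniture and walls round the work are solid. World frame = base frame: x ahead of the robot, y to its left, z up, the work surface at z = 0. Lengths are in m, angles in degrees, forces in N, time in s.
With the tool pointing down it reaches from about 0.375 to 0.9 m from the base axis. Payload 3.1 kg.
Tool frame: the origin (TCP) lies at the very end of the fingers, on their centre line; the grasp point (between the pads) lies 19 mm behind it; z points along the fingers, y is the line along which they close (so a half turn about z gives the same grasp; the last joint's range is limited). The gripper opens to 87 mm and grips with 3 to 60 N. Pads are 19 mm wide; open, the fingers measure 117 mm over their backs; the gripper's body (75 mm by 190 mm) begins 51 mm behind the grasp point.
Start: joints at [61.507, 30.224, 82.088, -0, 67.689, -10.227], TCP at [0.196, 0.593, 0.223] pointing down, gripper open.
Joint ranges: [-176.69, 176.69], [-43.24, 126.21], [12.49, 139.97], [-82, 262], [0, 151.66], [-163.58, 163.58]. Speed limits (degrees/s): [159.86, 159.86, 180, 180, 180, 180].

INTERFACE

Orientations are given as a 3x3 rotation matrix whose columns are the frame's x, y, z axes.
In Python, from rig import bot, imaging gives the robot as it stands.
- The arm moves only by the tool drive_tool, never from a script. Its argument "deltas" is text: rows parted by semicolons, each of 5 numbers parted by spaces: the finger opening in mm, from 0 to 87, then the shift along the world's x, y, z in mm, then the turn about the world's z in rad. In form: jaw dx dy dz twist; .... A call has 1 to 12 rows; each row is the pose to reach, as a shift and turn from the pose commanded when the call began; what a row does not reach only later rows make up. A row lasts 1/10 s, in which the tool goes at most 50 mm and 8.59 degrees, less where a joint would pass 70% of its speed; a pose out of reach is approached as far as the arm can. A call with a gripper value outside its range is refused whole. The fingers move at their own pace and stop on an object; the grip force is fixed at half the most. Time passes only in rows, so rows that repeat a pose let the fingers close. It gives the time, the measured TCP pose, the force, the opening and the grip force at its end, in the units of the state.
- bot.read_state(): the state, without advancing time (a new reading comes with each control period).
- imaging.capture(name): name is "side" or "top" or "wrist"; returns the picture (400x640x3 uint8, red, green, blue); there is no depth.
- imaging.camera_model(name): a dict with "fx", "fy", "cx", "cy" (pixels), "dist" ([k1, k2, p1, p2, k3] as OpenCV has them; the pictures are not rectified), "T" (4x4, takes a point from camera to world coordinates). Camera axes: x right, y down, z forward; pixel columns grow to the right and rows downward; lengths in m; the calibration is good to about 2 mm. A picture is of the moment at which its call begins: read the wrist's pose just before it. camera_model takes no time and is no camera call; for the wrist camera it gives the pose at the moment of the call.
- bot.hand_in(): hands the job in; it is judged then, once.
The state is a dict: "time_s": time; "joint_positions": joint angles; "qvel": joint speeds; "tau": joint torques, N m; "position": TCP position; "tcp_rot": TCP orientation; "force": force on the tool from outside, world axes, zero at the start; "moment": the same for the moment, N m; "opening": opening from 0.0 (shut) to 1.0 (fully open); "grasp_force": force on a finger pad.
Only numpy, scipy, OpenCV 4.12 (cv2) and the standard library are available. Lean on these libraries where they do the work, as an engineer would, in place of code of your own. Each camera call takes 0.05 s, during which the arm holds its last target. There are 200 camera calls.

## Working session

There is one attempt and no reset: what is moved stays moved. The work goes in short steps, Python scripts to look and compute and a tool call to move; the robot and the scene stay as the last step left them, time stands still between calls to the robot, and variables do not carry over. Pictures are saved under pics/ and viewed, at most 10 in all, crops included, and the job is handed in when it is done.

Besides the shell and the picture viewer there is one more tool, called after ">>>" as a command line: name --argument value ..., lists and objects as JSON in quotes. drive_tool: Moves the arm, as the interface text tells. Its arguments: {"type":"object","properties":{"deltas":{"type":"string"}},"required":["deltas"]}

```bash
mkdir -p pics; ls; python3 - <<'E'
from rig import bot, imaging
import cv2
s=bot.read_state();print(s)
for n in("top","side"):
    m=imaging.camera_model(n);print(n,m)
    cv2.imwrite(f"pics/{n}0.png",imaging.capture(n)[:,:,::-1])
E
```

```text
pics
{'time_s': 0.0, 'joint_positions': array([ 6.15084194e+01,  3.02772324e+01,  8.21564352e+01,  8.32224686e-04,
        6.76881567e+01, -1.02291954e+01]), 'qvel': array([-0.00424958,  0.0208601 , -0.00277255,  0.06591219, -0.00656131,
       -0.01140724]), 'tau': array([-3.33679282e-04, -4.40032518e+01, -1.76594782e+01,  6.30712160e-02,
        5.82815974e-02, -1.91492177e-04]), 'position': array([0.19549151, 0.59287534, 0.22158994]), 'tcp_rot': array([[-9.49629477e-01,  3.13373266e-01, -1.02608682e-03],
       [ 3.13374702e-01,  9.49627731e-01, -1.86230996e-03],
       [ 3.90802345e-04, -2.09005409e-03, -9.99997739e-01]]), 'force': array([0.00782576, 0.33129464, 0.6329751 ]), 'moment': array([ 0.01009001, -0.02927042, -0.00055279]), 'grasp_force': 0.0, 'opening': 1.0011461832904265}
top {'fx': 392.81591419714357, 'fy': 392.81591419714357, 'cx': 319.4516413667434, 'cy': 201.14805674137253, 'dist': array([0.00354633, 0.        , 0.        , 0.        , 0.        ]), 'T': array([[-0.00874283, -0.98238417,  0.1866679 ,  0.41410358],
       [-0.99989781,  0.00647701, -0.01274468,  0.01765481],
       [ 0.01131112, -0.18676024, -0.9823404 ,  1.02949356],
       [ 0.        ,  0.        ,  0.        ,  1.        ]])}
side {'fx': 403.08747058807734, 'fy': 403.08747058807734, 'cx': 320.4826828968082, 'cy': 210.29477144480393, 'dist': array([-0.0926588,  0.       ,  0.       ,  0.       ,  0.       ]), 'T': array([[ 0.15912485, -0.81517207,  0.55693247, -0.01256677],
       [-0.98725478, -0.12984499,  0.09202329, -0.08162624],
       [-0.00269992, -0.56447743, -0.82544408,  1.02698347],
       [ 0.        ,  0.        ,  0.        ,  1.        ]])}
```

View pics/top0.png

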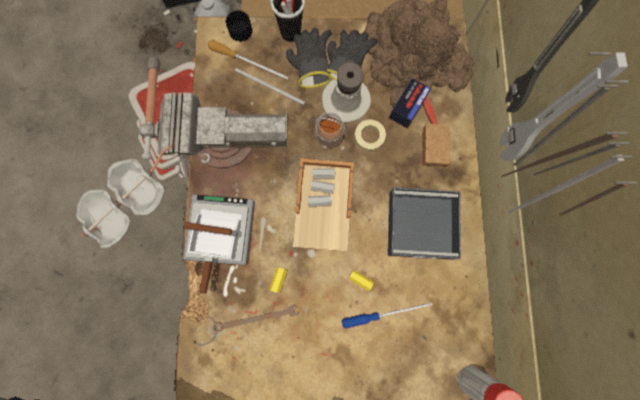

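View pics/side0.png

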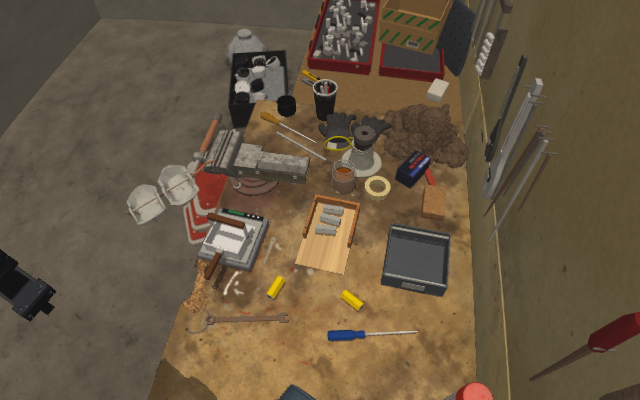

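The top view shows the scale with the scoop at about (220,230), the tray at (323,205) with three grey nuts at (322,174), (322,187) and (319,202), and the parts box at (424,224). Two yellow hex look-alikes lie at (279,280) and (361,281) on the bare bench. The side view shows the same layout. The grey ones in the tray are the nuts meant; I'll confirm that in an enlarged crop.

```bash
cat > h.py <<'E'
import numpy as np, cv2
from rig import bot, imaging
def ray(m,uv):
    K=np.array([[m['fx'],0,m['cx']],[0,m['fy'],m['cy']],[0,0,1]])
    p=cv2.undistortPoints(np.array(uv,float).reshape(-1,1,2),K,np.array(m['dist'])).reshape(-1,2)
    d=np.c_[p,np.ones(len(p))]@m['T'][:3,:3].T
    return m['T'][:3,3],d
def onz(m,uv,z):
    o,d=ray(m,uv); return o+d*((z-o[2])/d[:,2])[:,None]
def tri(ma,ua,mb,ub):
    o1,d1=ray(ma,[ua]);o2,d2=ray(mb,[ub]);d1=d1[0];d2=d2[0]
    s=np.linalg.lstsq(np.c_[d1,-d2],o2-o1,rcond=None)[0]
    a=o1+s[0]*d1;b=o2+s[1]*d2
    return (a+b)/2,np.linalg.norm(a-b)
def save(n,im,box=None,k=1):
    if box: im=im[box[1]:box[3],box[0]:box[2]]
    cv2.imwrite(f"pics/{n}.png",cv2.resize(im,None,fx=k,fy=k,interpolation=cv2.INTER_CUBIC)[:,:,::-1])
E
python3 - <<'E'
from h import *
im=cv2.imread("pics/top0.png")[:,:,::-1]
save("topc",im,(175,150,475,310),2.66)
E
```

```text
(no output)
```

View pics/topc.png

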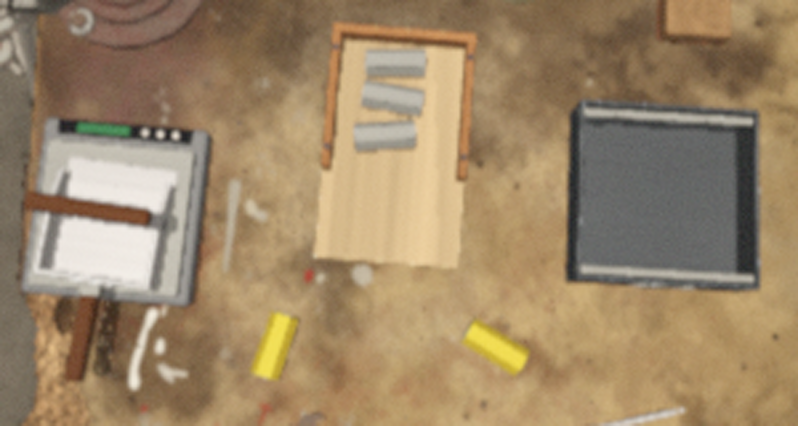

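The crop confirms it: the three grey hex nuts in the tray at crop (396,63), (393,98) and (385,136) are the ones meant. The yellow ones at (275,346) and (496,347) are look-alikes outside it. Next I'll work out positions.

```bash
python3 - <<'E'
from h import *
np.set_printoptions(precision=4,suppress=True)
m=imaging.camera_model("top")
C=lambda l:[(175+(x+.5)/2.66-.5,150+(y+.5)/2.66-.5) for x,y in l]
def q(n,l,z):
    p=onz(m,C(l),z); 
    print(n,p[:,:2].tolist() if 0 else p[:,:2].round(4).reshape(-1),'mean',p.mean(0)[:2],'len',np.linalg.norm(np.diff(p[:,:2],axis=0),axis=1))
    return p
def yaw(a,b): return np.degrees(np.arctan2(*(b-a)[[1,0]]))
p=q("box",[(582,101),(760,112),(758,290),(567,280)],.06); print(yaw(p[3],p[0]),yaw(p[1],p[0])-90)
p=q("trayfront",[(315,258),(460,268)],.004);print(yaw(p[1],p[0])-90)
p=q("trayback",[(335,22),(476,35)],.034);print(yaw(p[1],p[0])-90)
p=q("scale",[(47,119),(211,132),(192,304),(22,290)],.032);print(yaw(p[3],p[0]),yaw(p[1],p[0])-90)
p=q("platter",[(50,135),(193,148),(178,300),(30,285)],.04)
p=q("bar",[(25,200),(150,217)],.137);print(yaw(p[1],p[0])-90)
p=q("tail",[(90,298),(76,380)],.078);print(yaw(p[1],p[0]))
p=q("lip",[(68,157),(177,170)],.041);print(yaw(p[1],p[0])-90)
q("nuts",[(396,63),(393,98),(385,136)],.028)
# refine bar by mask
im=cv2.imread("pics/top0.png"); h=cv2.cvtColor(im,cv2.COLOR_BGR2HSV)
s=bot.read_state();print(s['time_s'],s['position'])
mask=((h[...,0]<12)&(h[...,1]>100)&(h[...,2]<150)).astype(np.uint8)
n,l,st,ce=cv2.connectedComponentsWithStats(mask[180:310,170:260])
for i in range(1,n):
    if st[i,4]>40:
        ys,xs=np.where(l==i); r=cv2.minAreaRect(np.c_[xs+170,ys+180].astype(np.float32)); print(st[i],r)
        print(onz(m,[r[0]],.137),onz(m,[r[0]],.078), onz(m,cv2.boxPoints(r),.137)[:,:2])
E
```

```text
box [ 0.6319 -0.1828  0.6201 -0.3522  0.4523 -0.3376  0.4629 -0.1615] mean [ 0.5418 -0.2585] len [0.1698 0.1684 0.1764]
-7.188802736731129 -3.9832478243284015
trayfront [ 0.489   0.0738  0.4782 -0.0677] mean [0.4836 0.0031] len [0.1419]
-4.382266285348194
trayback [ 0.7194  0.0533  0.7053 -0.0861] mean [ 0.7123 -0.0164] len [0.1401]
-5.777863620206276
scale [0.6235 0.3328 0.6096 0.1737 0.4448 0.1878 0.4592 0.3478] mean [0.5343 0.2605] len [0.1598 0.1654 0.1606]
-5.198811128609486 -4.990436871184798
platter [0.6061 0.3266 0.5925 0.1893 0.4483 0.1996 0.4634 0.338 ] mean [0.5276 0.2634] len [0.138  0.1445 0.1392]
bar [0.5307 0.3148 0.5153 0.2076] mean [0.523  0.2612] len [0.1083]
-8.18663489647787
tail [0.4495 0.2714 0.3779 0.2806] mean [0.4137 0.276 ] len [0.0722]
-7.292856775081497
lip [0.5844 0.3081 0.5711 0.2038] mean [0.5777 0.256 ] len [0.1051]
-7.271375850849481
nuts [ 0.6787 -0.0068  0.6433 -0.0035  0.6053  0.0047] mean [ 0.6424 -0.0018] len [0.0356 0.0388]
0.1 [0.1955 0.5929 0.2217]
[ 14  43  47  11 166] ((207.1353759765625, 228.01869201660156), (46.388404846191406, 5.738771438598633), 7.853313446044922)
[[0.5232 0.2622 0.137 ]] [[0.5304 0.2783 0.078 ]] [[0.5243 0.3151]
 [0.5373 0.3141]
 [0.522  0.2091]
 [0.5091 0.2105]]
[ 30  82  13  31 126] ((205.12554931640625, 276.6727600097656), (7.041264057159424, 30.805530548095703), 13.392498016357422)
[[0.4145 0.2618 0.137 ]] [[0.4145 0.2779 0.078 ]] [[0.3839 0.2757]
 [0.4492 0.263 ]
 [0.4455 0.2476]
 [0.3802 0.2605]]
```

>>> drive_tool --deltas "87 33 -33 0 -0.14;87 66 -66 0 -0.28;87 100 -100 0 -0.42;87 133 -133 0 -0.56;87 167 -167 0 -0.7;87 200 -200 0 -0.84;87 233 -233 0 -0.97;87 265 -265 0 -1.1;87 295 -297 0 -1.24;87 315 -320 0 -1.38;87 327 -331 0 -1.38;87 327 -331 0 -1.38"

```text
time_s: 1.3
position: [0.5241, 0.2613, 0.2222]
tcp_rot: [[0.128, 0.992, 0.0], [0.992, -0.128, 0.0], [0.0, 0.0, -1.0]]
force: [-0.6, 1.1, 0.1]
opening: 1.001
grasp_force: 0.0
```

```bash
python3 - <<'E'
from h import *
np.set_printoptions(precision=4,suppress=True)
m=imaging.camera_model("wrist");im=imaging.capture("wrist");save("w1",im)
s=bot.read_state();print(s['time_s'],s['position'],s['tcp_rot'],s['joint_positions'],m)
E
```

```text
1.35 [0.5226 0.2624 0.2221] [[ 0.1266  0.9919 -0.0014]
 [ 0.992  -0.1266  0.0004]
 [ 0.0002 -0.0014 -1.    ]] [15.699  27.1644 87.9873  0.0492 64.9193 22.9526] {'fx': 355.0534250652814, 'fy': 355.0534250652814, 'cx': 321.0070109353626, 'cy': 196.69000014453206, 'dist': array([-0.0394,  0.    ,  0.    ,  0.    ,  0.    ]), 'T': array([[ 0.9917, -0.1226, -0.0375,  0.5341],
       [-0.1282, -0.9485, -0.2898,  0.3423],
       [-0.0001,  0.2922, -0.9563,  0.3849],
       [ 0.    ,  0.    ,  0.    ,  1.    ]])}
```

View pics/w1.png

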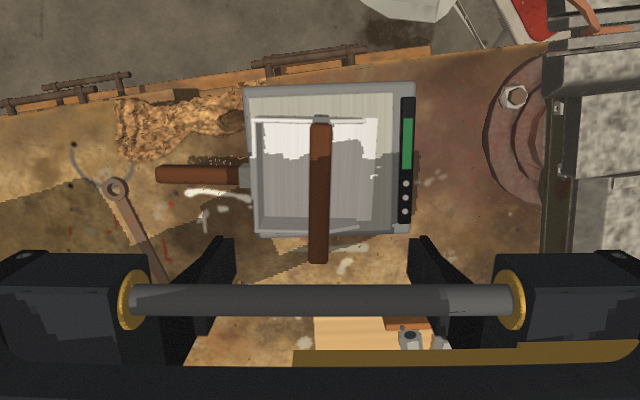

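The bar is upright in the wrist view, ends at (321,123) and (318,263), midway between the fingers at columns 222 and 420. The tail is at (155–240,175). I'll compute the bar centre, the platter and the lip here.

```bash
python3 - <<'E'
from h import *
np.set_printoptions(precision=4,suppress=True)
m=imaging.camera_model("wrist")
yaw=lambda a,b: np.degrees(np.arctan2(b[1]-a[1],b[0]-a[0]))
b=onz(m,[(321,123),(318,263)],.137);print("bar",b,b.mean(0),yaw(b[1],b[0])-90)
t=onz(m,[(156,174),(238,176)],.078);print("tail",t,yaw(t[0],t[1]))
s=onz(m,[(245,86),(415,84),(411,234),(247,236)],.03);print("scale",s,s.mean(0),yaw(s[0],s[1]))
E
```

```text
bar [[0.5295 0.3209 0.137 ]
 [0.5136 0.2153 0.137 ]] [0.5216 0.2681 0.137 ] -8.555035127725532
tail [[0.3766 0.2902 0.078 ]
 [0.4495 0.2789 0.078 ]] -8.810209619152154
scale [[0.4602 0.3553 0.03  ]
 [0.6222 0.3365 0.03  ]
 [0.6097 0.1817 0.03  ]
 [0.4332 0.2019 0.03  ]] [0.5313 0.2689 0.03  ] -6.623904931868363
```

>>> drive_tool --deltas "87 -1 2 -40 0;87 -1 3 -80 0;87 -1 3 -105 0;87 -1 3 -113 0;87 -1 3 -113 0;0 -1 3 -113 0;0 -1 3 -113 0;0 -1 3 -113 0;0 -1 3 -113 0;0 -1 3 -113 0;0 -1 3 -113 0;0 -1 3 -113 0"

```text
time_s: 2.55
position: [0.5219, 0.2654, 0.1096]
tcp_rot: [[0.128, 0.992, 0.0], [0.992, -0.128, -0.0], [-0.0, 0.0, -1.0]]
force: [-0.5, -0.7, 0.3]
opening: 0.448
grasp_force: 0.0
```

>>> drive_tool --deltas "0 0 0 0 0;0 0 0 0 0;0 0 0 0 0;0 0 0 0 0;0 0 0 0 0;0 0 0 10 0;0 0 0 30 0;0 0 0 30 0"

```text
time_s: 3.35
position: [0.5234, 0.2661, 0.1419]
tcp_rot: [[0.128, 0.992, 0.005], [0.992, -0.128, 0.001], [0.002, 0.004, -1.0]]
force: [0.5, 0.4, -2.2]
opening: 0.176
grasp_force: 29.9
```

>>> drive_tool --deltas "0 0 -15 5 0;0 0 -45 5 0.01;0 0 -75 5 0.02;0 0 -105 5 0.03;0 0 -135 5 0.043;0 -2 -165 0 0.043;0 -3 -195 0 0.043;0 -4 -225 -10 0.043;0 -4 -250 -25 0.043;0 -4 -264 -40 0.043;0 -4 -266 -45 0.043;0 -4 -266 -45 0.043"

```text
time_s: 4.55
position: [0.5166, -0.0009, 0.0937]
tcp_rot: [[0.086, 0.996, -0.003], [0.996, -0.086, 0.001], [0.001, -0.003, -1.0]]
force: [0.2, 0.7, -2.4]
opening: 0.18
grasp_force: 29.9
```

```bash
python3 - <<'E'
from h import *
np.set_printoptions(precision=4,suppress=True)
m=imaging.camera_model("wrist");im=imaging.capture("wrist");t=imaging.capture("top")
a=cv2.resize(im[60:360,80:560],(800,500));save("w2",im)
save("t2",t,(265,130,385,310),3.3)
a=cv2.imread("pics/w2.png");b=cv2.imread("pics/t2.png")
print(a.shape,b.shape)
a=cv2.resize(a,(400,250));
c=np.zeros((594,797,3),np.uint8);c[:250,:400]=a;c[:b.shape[0],401:401+b.shape[1]]=b[:594,:396]
cv2.imwrite("pics/m2.png",c)
s=bot.read_state();print(s['position'],m['T'])
E
```

```text
(400, 640, 3) (594, 396, 3)
[ 0.5176 -0.      0.0947] [[ 0.9962 -0.0823 -0.0285  0.5237]
 [-0.087  -0.953  -0.2904  0.0803]
 [-0.0033  0.2917 -0.9565  0.2564]
 [ 0.      0.      0.      1.    ]]
```

View pics/m2.png

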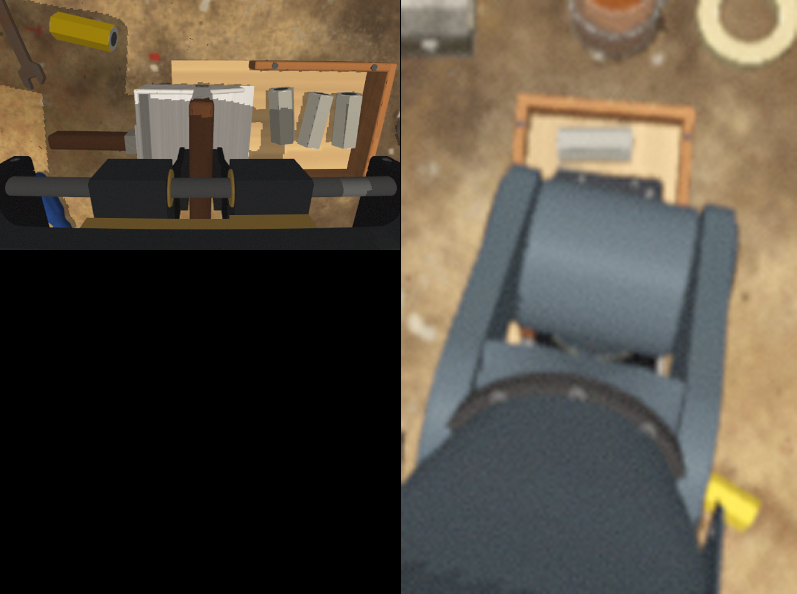

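```bash
python3 - <<'E'
from h import *
np.set_printoptions(precision=4,suppress=True)
m=imaging.camera_model("wrist")
im=cv2.imread("pics/w2.png")
w=onz(m,[(440,113),(600,113),(528,111),(512,272)],.034);print("walls",w)
c=np.array([.598,-.0066]);u=np.array([np.cos(np.radians(-5)),np.sin(np.radians(-5))]);v=np.array([-u[1],u[0]])
print([( (p[:2]-c)@u,(p[:2]-c)@v) for p in w])
b=onz(m,[(322,158)],.1227)[0];print("bar+y end",b,(b[:2]-c)@u,(b[:2]-c)@v)
q=onz(m,[(215,142),(405,140)],.0257+.022)
print("pan",[( (p[:2]-c)@u,(p[:2]-c)@v) for p in q])
crop=im[90:290,200:640];cv2.imwrite("pics/w2c.png",cv2.resize(crop,None,fx=1.8,fy=1.8))
E
```

```text
walls [[ 0.5961  0.0609  0.034 ]
 [ 0.6981  0.0533  0.034 ]
 [ 0.6513  0.0579  0.034 ]
 [ 0.6493 -0.0543  0.034 ]]
[(np.float64(-0.007778263627161272), np.float64(0.06708402441399557)), (np.float64(0.09453959306475047), np.float64(0.06840373464757919)), (np.float64(0.047500450157034815), np.float64(0.06889809760850037)), (np.float64(0.05527805758614607), np.float64(-0.04303310195189528))]
bar+y end [0.5223 0.0557 0.1227] -0.0808289843369442 0.055502937096159846
pan [(np.float64(-0.1440600185901334), np.float64(0.050806841156995755)), (np.float64(-0.031618583060600745), np.float64(0.05218346879581644))]
```

View pics/w2c.png

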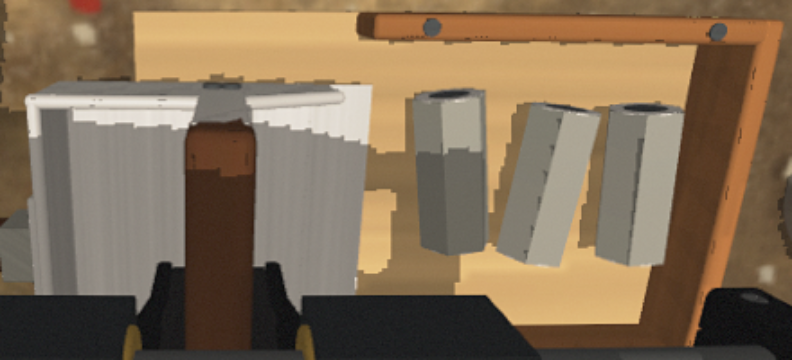

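The crop shows the scoop in front of the open end, lip at crop column 370, and the three grey nuts at 450, 550 and 640. The tray's +y wall inner edge is at row 42 and the −y wall foot at row 325. The scoop needs about 2–3 mm more +y; then I lower it.

>>> drive_tool --deltas "0 1 2.5 -8 0;0 1 2.5 -15 0;0 1 2.5 -19 0;0 1 2.5 -21 0;0 1 2.5 -22 0;0 1 2.5 -22 0;0 1 2.5 -22 0"

```text
time_s: 5.35
position: [0.519, 0.0023, 0.073]
tcp_rot: [[0.085, 0.996, 0.0], [0.996, -0.085, 0.0], [0.0, 0.0, -1.0]]
force: [-0.6, 2.8, 2.8]
opening: 0.181
grasp_force: 29.9
```

>>> drive_tool --deltas "0 8 -0.7 0 0;0 16 -1.4 0 0;0 24 -2 0 0;0 32 -2.7 0 0;0 40 -3.4 0 0;0 48 -4 0 0;0 55 -4.7 0 0;0 62 -5.3 0 0;0 69 -5.9 0 0;0 76 -6.5 0 0;0 83 -7 0 0;0 90 -7.6 0 0"

```text
time_s: 6.55
position: [0.6048, -0.0049, 0.073]
tcp_rot: [[0.084, 0.996, -0.011], [0.996, -0.084, 0.001], [0.0, -0.011, -1.0]]
force: [-7.9, 0.5, 9.0]
opening: 0.179
grasp_force: 30.0
```

>>> drive_tool --deltas "0 5 -0.4 0 0;0 10 -0.8 0 0;0 15 -1.3 0 0;0 20 -1.7 0 0;0 25 -2.1 0 0;0 29 -2.5 0 0;0 32 -2.7 0 0;0 35 -3 0 0"

```text
time_s: 7.35
position: [0.639, -0.008, 0.0731]
tcp_rot: [[0.084, 0.996, -0.013], [0.996, -0.084, 0.001], [0.0, -0.013, -1.0]]
force: [-15.8, 0.5, 19.2]
opening: 0.176
grasp_force: 30.0
```

```bash
python3 - <<'E'
from h import *
im=imaging.capture("wrist");save("w3",im,(150,60,640,340),1.6)
E
```

```text
(no output)
```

View pics/w3.png

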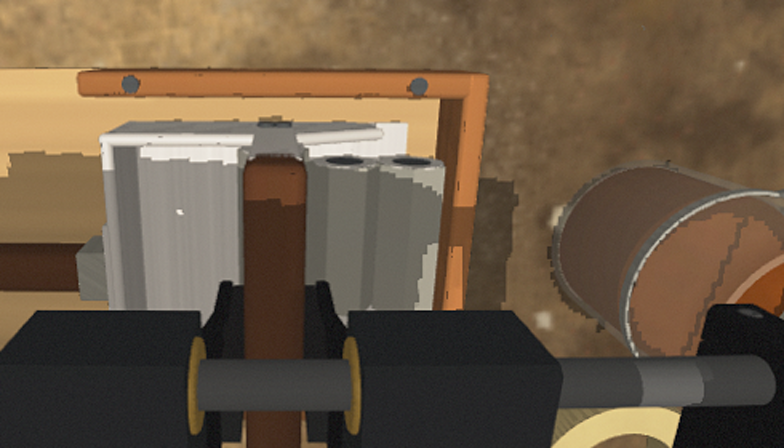

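The scoop is well under the nuts: lip at (408,140) in the crop, wall foot at about 440, one nut hidden by the bar. About 10 mm remain.

>>> drive_tool --deltas "0 3 -0.3 0 0;0 5 -0.4 0 0;0 7 -0.6 0 0;0 9 -0.8 0 0;0 10.5 -0.9 0 0;0 10.5 -0.9 0 0"

```text
time_s: 8.0
position: [0.6499, -0.0089, 0.073]
tcp_rot: [[0.084, 0.996, -0.011], [0.996, -0.084, 0.001], [0.0, -0.012, -1.0]]
force: [-11.0, 1.2, 13.9]
opening: 0.181
grasp_force: 30.0
```

>>> drive_tool --deltas "0 1 -0.1 0 0;0 2 -0.2 0 0;0 2 -0.2 0 0"

```text
time_s: 8.3
position: [0.6503, -0.0089, 0.0732]
tcp_rot: [[0.084, 0.996, -0.015], [0.996, -0.084, 0.001], [0.0, -0.015, -1.0]]
force: [-14.8, 1.3, 16.8]
opening: 0.182
grasp_force: 30.0
```

>>> drive_tool --deltas "0 -2 0.2 0 0;0 -5 0.4 0 0;0 -9 0.8 0 0;0 -14 1.2 0 0;0 -21 1.8 0 0;0 -30 2.6 0 0;0 -41 3.5 0 0;0 -54 4.6 0 0;0 -69 5.9 0 0;0 -86 7.3 0 0;0 -104 8.8 0 0;0 -104 8.8 0 0"

```text
time_s: 9.5
position: [0.5477, -0.0004, 0.0726]
tcp_rot: [[0.084, 0.996, -0.007], [0.996, -0.084, 0.001], [0.0, -0.007, -1.0]]
force: [-3.0, -0.7, 7.5]
opening: 0.179
grasp_force: 30.0
```

```bash
python3 - <<'E'
from h import *
im=imaging.capture("wrist");save("w4",im,(150,60,640,340),1.6)
E
```

```text
(no output)
```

View pics/w4.png

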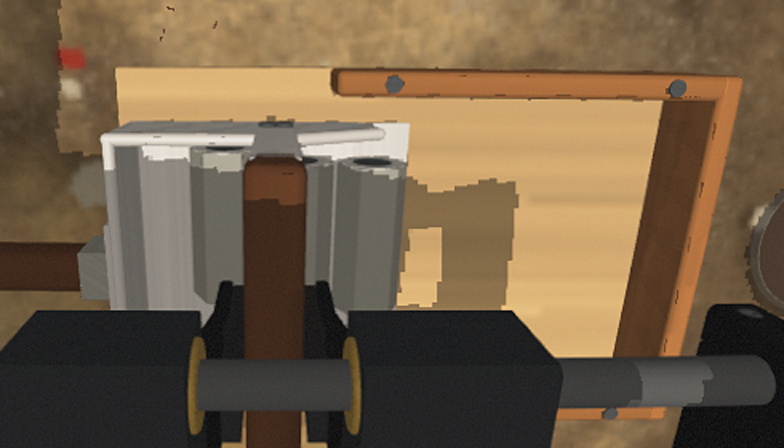

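All three nuts are in the scoop, crop columns 195–245, about 310 behind the bar, and 340–403. The front one is close to the lip at 408. I'll shake them further back: fast start forward, gentle stop, still on the tray.

>>> drive_tool --deltas "0 22 -1.9 0.3 0;0 42 -3.6 0.3 0;0 56 -4.8 0.3 0;0 67 -5.7 0.3 0;0 76 -6.5 0.3 0;0 83 -7.1 0.3 0;0 88 -7.5 0.3 0;0 91 -7.7 0.3 0;0 93 -7.9 0.3 0;0 94 -8 0.3 0;0 94 -8 0.3 0"

```text
time_s: 10.65
position: [0.6391, -0.0079, 0.0789]
tcp_rot: [[0.083, 0.996, -0.015], [0.997, -0.083, 0.001], [-0.0, -0.015, -1.0]]
force: [-16.6, 0.8, 42.1]
opening: 0.202
grasp_force: 31.1
```

>>> drive_tool --deltas "0 -2 0.2 0 0;0 -5 0.4 0 0;0 -9 0.8 0 0;0 -14 1.2 0 0;0 -21 1.8 0 0;0 -30 2.6 0 0;0 -41 3.5 0 0;0 -55 4.6 0 0;0 -72 6.1 0 0;0 -92 7.8 0 0;0 -114 9.6 0 0;0 -114 9.6 0 0"

```text
time_s: 11.85
position: [0.5252, 0.002, 0.0717]
tcp_rot: [[0.085, 0.996, -0.013], [0.996, -0.085, 0.002], [0.001, -0.013, -1.0]]
force: [-7.3, 0.6, 8.4]
opening: 0.177
grasp_force: 30.3
```

```bash
python3 - <<'E'
from h import *
im=imaging.capture("wrist");t=imaging.capture("side")
save("w5",im,(150,60,560,300),1);save("s5",t,(260,170,400,300),2.5)
a=cv2.imread("pics/w5.png");b=cv2.imread("pics/s5.png")
c=np.zeros((max(a.shape[0],b.shape[0]),a.shape[1]+b.shape[1],3),np.uint8);c[:a.shape[0],:a.shape[1]]=a;c[:b.shape[0],a.shape[1]:]=b
cv2.imwrite("pics/m5.png",c);print(c.shape)
E
```

```text
(325, 760, 3)
```

View pics/m5.png

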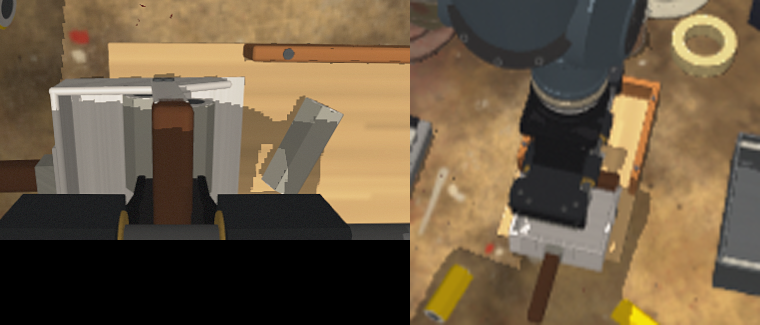

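One nut (crop (303,147)) slipped off and lies askew on the tray in front of the lip; the other two are still in the pan. I'll scoop again, slowly, back to the wall.

>>> drive_tool --deltas "0 4 -0.3 0 0;0 9 -0.8 0 0;0 15 -1.3 0 0;0 21 -1.8 0 0;0 27 -2.3 0 0;0 33 -2.8 0 0;0 39 -3.3 0 0;0 45 -3.8 0 0;0 51 -4.3 0 0;0 57 -4.8 0 0;0 63 -5.3 0 0;0 69 -5.8 0 0"

```text
time_s: 13.15
position: [0.6018, -0.0051, 0.0728]
tcp_rot: [[0.085, 0.996, -0.0], [0.996, -0.085, 0.0], [0.0, -0.0, -1.0]]
force: [-0.4, 0.6, -3.6]
opening: 0.182
grasp_force: 30.3
```

>>> drive_tool --deltas "0 5 -0.4 0 0;0 10 -0.8 0 0;0 15 -1.3 0 0;0 20 -1.7 0 0;0 25 -2.1 0 0;0 30 -2.5 0 0"

```text
time_s: 13.75
position: [0.6317, -0.0076, 0.0728]
tcp_rot: [[0.085, 0.996, -0.0], [0.996, -0.085, 0.0], [0.0, -0.0, -1.0]]
force: [-0.1, 0.0, -2.6]
opening: 0.181
grasp_force: 30.3
```

```bash
python3 - <<'E'
from h import *
im=imaging.capture("wrist");save("w6",im,(150,60,640,340),1.6)
h=cv2.cvtColor(im,cv2.COLOR_RGB2HSV)
for r in (165,175,185,200): print(r,[(c,int(h[r,c,1]),int(h[r,c,2])) for c in range(200,470,10)])
E
```

```text
165 [(200, 119, 133), (210, 23, 101), (220, 24, 106), (230, 26, 149), (240, 23, 147), (250, 23, 144), (260, 23, 146), (270, 26, 154), (280, 33, 139), (290, 34, 181), (300, 30, 129), (310, 142, 72), (320, 133, 67), (330, 135, 70), (340, 60, 77), (350, 25, 132), (360, 35, 117), (370, 25, 143), (380, 26, 170), (390, 33, 132), (400, 35, 132), (410, 36, 178), (420, 34, 179), (430, 34, 128), (440, 151, 93), (450, 163, 192), (460, 156, 163)]
175 [(200, 110, 135), (210, 21, 123), (220, 25, 103), (230, 24, 147), (240, 24, 150), (250, 24, 147), (260, 26, 148), (270, 22, 151), (280, 29, 97), (290, 34, 112), (300, 32, 113), (310, 158, 102), (320, 157, 104), (330, 164, 106), (340, 163, 94), (350, 34, 111), (360, 33, 94), (370, 23, 144), (380, 26, 147), (390, 33, 94), (400, 33, 94), (410, 34, 179), (420, 33, 178), (430, 32, 129), (440, 148, 88), (450, 162, 192), (460, 123, 95)]
185 [(200, 116, 134), (210, 27, 134), (220, 26, 106), (230, 26, 145), (240, 23, 152), (250, 23, 146), (260, 25, 150), (270, 22, 151), (280, 31, 98), (290, 32, 110), (300, 29, 113), (310, 154, 104), (320, 162, 104), (330, 155, 105), (340, 157, 94), (350, 33, 108), (360, 28, 92), (370, 25, 143), (380, 25, 145), (390, 30, 94), (400, 27, 95), (410, 30, 110), (420, 31, 114), (430, 107, 86), (440, 154, 88), (450, 161, 139), (460, 96, 77)]
200 [(200, 116, 136), (210, 26, 140), (220, 26, 106), (230, 21, 145), (240, 25, 153), (250, 27, 149), (260, 23, 146), (270, 25, 150), (280, 29, 97), (290, 30, 111), (300, 28, 111), (310, 137, 65), (320, 145, 67), (330, 153, 65), (340, 139, 66), (350, 33, 109), (360, 30, 94), (370, 25, 144), (380, 26, 146), (390, 27, 95), (400, 30, 95), (410, 33, 107), (420, 32, 181), (430, 147, 80), (440, 144, 87), (450, 155, 115), (460, 101, 78)]
```

By the pixel values, two nuts lie in the pan (columns 280–365) and the third lies straight against the wall (388–433). The scoop is barely touching the floor, so I'll press 1.5 mm and finish the push.

>>> drive_tool --deltas "0 0 0 -1 0;0 0 0 -1.5 0;0 3 -0.3 -1.5 0;0 6 -0.5 -1.5 0;0 9 -0.8 -1.5 0;0 12 -1 -1.5 0;0 15 -1.3 -1.5 0;0 17 -1.4 -1.5 0;0 19 -1.6 -1.5 0;0 20.5 -1.7 -1.5 0;0 20.5 -1.7 -1.5 0"

```text
time_s: 14.9
position: [0.6516, -0.0092, 0.0713]
tcp_rot: [[0.085, 0.996, -0.001], [0.996, -0.085, 0.0], [0.0, -0.001, -1.0]]
force: [-0.9, -0.3, -3.6]
opening: 0.177
grasp_force: 30.3
```

```bash
python3 - <<'E'
from h import *
np.set_printoptions(precision=4,suppress=True,linewidth=200)
im=imaging.capture("wrist");save("w7",im)
w2=cv2.imread("pics/w2.png")[:,:,::-1].copy()
H=lambda i:cv2.cvtColor(i,cv2.COLOR_RGB2HSV)
for n,i in(("w2",w2),("w7",im)):
    h=H(i);print(n,"barcol S",[(r,int(h[r,322,1]),int(h[r,322,2])) for r in range(130,172,2)])
h=H(im)
for r in(135,140,145,150): print(r,"lip S",[(c,int(h[r,c,1]),int(h[r,c,2])) for c in range(380,450,4)])
for r in(170,190): print(r,[(c,int(h[r,c,1]),int(h[r,c,2])) for c in range(266,450,6)])
h=H(w2)
for r in(140,145): print("w2",r,"lip S",[(c,int(h[r,c,1]),int(h[r,c,2])) for c in range(380,430,4)])
s=bot.read_state();print(s['force'],s['moment'],s['position'])
E
```

```text
w2 barcol S [(130, 119, 216), (132, 115, 124), (134, 114, 132), (136, 45, 73), (138, 12, 62), (140, 23, 120), (142, 21, 120), (144, 26, 120), (146, 23, 120), (148, 27, 122), (150, 29, 123), (152, 23, 121), (154, 24, 117), (156, 22, 127), (158, 99, 67), (160, 134, 57), (162, 133, 71), (164, 159, 88), (166, 163, 94), (168, 151, 101), (170, 153, 100)]
w7 barcol S [(130, 116, 219), (132, 116, 219), (134, 116, 165), (136, 115, 140), (138, 11, 68), (140, 3, 76), (142, 22, 127), (144, 23, 131), (146, 24, 130), (148, 26, 128), (150, 25, 131), (152, 26, 129), (154, 25, 130), (156, 21, 131), (158, 44, 104), (160, 190, 51), (162, 142, 61), (164, 127, 62), (166, 153, 80), (168, 145, 97), (170, 155, 102)]
135 lip S [(380, 119, 221), (384, 119, 220), (388, 119, 221), (392, 121, 220), (396, 115, 221), (400, 116, 220), (404, 152, 84), (408, 139, 88), (412, 157, 94), (416, 161, 171), (420, 161, 201), (424, 161, 198), (428, 162, 194), (432, 109, 115), (436, 103, 126), (440, 113, 115), (444, 107, 107), (448, 108, 111)]
140 lip S [(380, 17, 228), (384, 17, 230), (388, 16, 229), (392, 16, 230), (396, 117
[... 1686 characters left out ...]
9, 113), (392, 32, 113), (398, 31, 114), (404, 112, 91), (410, 146, 91), (416, 151, 123), (422, 156, 119), (428, 86, 83), (434, 94, 84), (440, 92, 78), (446, 96, 77)]
w2 140 lip S [(380, 28, 118), (384, 25, 131), (388, 26, 186), (392, 18, 226), (396, 20, 224), (400, 17, 223), (404, 18, 223), (408, 120, 202), (412, 116, 202), (416, 113, 200), (420, 120, 200), (424, 116, 202), (428, 117, 202)]
w2 145 lip S [(380, 26, 216), (384, 26, 214), (388, 25, 211), (392, 19, 225), (396, 17, 224), (400, 19, 224), (404, 19, 223), (408, 118, 205), (412, 119, 206), (416, 119, 205), (420, 121, 205), (424, 122, 211), (428, 117, 124)]
[-1.8687 -0.3901 -3.4134] [-0.1011  0.289   0.0399] [ 0.6516 -0.0092  0.0713]
```

```bash
python3 - <<'E'
from h import *
im7=cv2.imread("pics/w7.png")
def grab(n):
    a=cv2.imread(f"pics/{n}.png")
    k,ox,oy={'w2':(1,0,0),'w7':(1,0,0),'w3':(1.6,150,60),'w4':(1.6,150,60),'w6':(1.6,150,60),'w5':(1,150,60)}[n]
    a=cv2.resize(a,None,fx=1/k,fy=1/k,interpolation=cv2.INTER_AREA); c=np.zeros((400,640,3),np.uint8);c[oy:oy+a.shape[0],ox:ox+a.shape[1]]=a
    return cv2.cvtColor(c,cv2.COLOR_BGR2HSV)
def edges(h,r,a,b):
    s=h[r,a:b,1]>70; return [a+int(i)+1 for i in np.where(np.diff(s.astype(int)))[0]]
for n in('w2','w3','w4','w5','w6','w7'):
    h=grab(n); print(n,'r142',edges(h,142,160,440),'r180',edges(h,180,160,440),'barend',[130+int(i)+1 for i in np.where(np.diff((h[130:180,322,1]>70).astype(int)))[0]])
E
```

```text
w2 r142 [216, 406, 433] r180 [217, 303, 342, 404, 431] barend [136, 158]
w3 r142 [218, 405] r180 [215, 302, 342, 427] barend [136, 157]
w4 r142 [218, 406] r180 [197, 302, 342, 403] barend [136, 158]
w5 r142 [209, 395] r180 [203, 302, 344, 392] barend [138, 160]
w6 r142 [212, 395] r180 [203, 302, 343, 431] barend [138, 161]
w7 r142 [211, 395] r180 [203, 302, 343, 405] barend [138, 159]
```

The pixel edges show that since the jam the scoop sits about 4° lip-down and roughly 5 mm high in the grip. I'll let it settle flat on the tray floor and take the bar again.

>>> drive_tool --deltas "45 0 0 -1 0;45 0 0 -1 0;45 0 0 -1 0;45 0 0 -1 0;45 -4 0.3 1.7 0;45 -4 0.3 1.7 0;0 -4 0.3 1.7 0;0 -4 0.3 1.7 0;0 -4 0.3 1.7 0;0 -4 0.3 1.7 0;0 -4 0.3 1.7 0;0 -4 0.3 1.7 0"

```text
time_s: 16.15
position: [0.6464, -0.0088, 0.0728]
tcp_rot: [[0.085, 0.996, -0.003], [0.996, -0.085, 0.0], [0.0, -0.003, -1.0]]
force: [-2.9, 0.3, 2.9]
opening: 0.182
grasp_force: 30.0
```

```bash
cat >> h.py <<'E'
def edges(h,r,a,b):
    s=h[r,a:b,1]>70; return [a+int(i)+1 for i in np.where(np.diff(s.astype(int)))[0]]
def pan(n):
    im=imaging.capture("wrist");save(n,im);h=cv2.cvtColor(im,cv2.COLOR_RGB2HSV)
    for r in(142,180,195):print(r,edges(h,r,160,460))
    print('barend',[130+int(i)+1 for i in np.where(np.diff((h[130:180,322,1]>70).astype(int)))[0]])
    print([(c,int(h[190,c,2])) for c in range(212,450,4) if h[190,c,1]<70])
    s=bot.read_state();print(s['time_s'],s['position'].round(4),s['force'].round(1),s['opening'])
E
python3 -c "
from h import *
pan('w8')"
```

```text
142 [220, 404]
180 [214, 301, 341, 413]
195 [216, 302, 341, 412]
barend [136, 157]
[(216, 149), (220, 144), (224, 108), (228, 110), (232, 109), (236, 113), (240, 152), (244, 152), (248, 148), (252, 148), (256, 233), (260, 217), (264, 153), (268, 150), (272, 150), (276, 151), (280, 157), (284, 97), (288, 95), (292, 106), (296, 112), (300, 108), (344, 115), (348, 113), (352, 113), (356, 113), (360, 115), (364, 96), (368, 98), (372, 103), (376, 99), (380, 102), (384, 101), (388, 113), (392, 113), (396, 111), (400, 111), (404, 114), (408, 100)]
16.2 [ 0.6464 -0.0088  0.0728] [-4.1  0.3  3.3] 0.18155269262007165
```

>>> drive_tool --deltas "0 1 -0.1 -0.3 0;0 2.5 -0.2 -0.5 0;0 4 -0.3 -0.5 0;0 5.5 -0.4 -0.5 0;0 6.5 -0.5 -0.5 0;0 7.5 -0.6 -0.5 0;0 7.5 -0.6 -0.5 0"

```text
time_s: 16.9
position: [0.6512, -0.009, 0.0731]
tcp_rot: [[0.084, 0.996, -0.009], [0.996, -0.084, 0.001], [0.0, -0.009, -1.0]]
force: [-10.2, 1.3, 11.0]
opening: 0.187
grasp_force: 30.0
```

>>> drive_tool --deltas "0 -2 0.2 0 0;0 -5 0.4 0 0;0 -9 0.8 0 0;0 -14 1.2 0 0;0 -21 1.8 0 0;0 -30 2.6 0 0;0 -41 3.5 0 0;0 -54 4.6 0 0;0 -69 5.9 0 0;0 -86 7.3 0 0;0 -104 8.8 0 0;0 -104 8.8 0 0"

```text
time_s: 18.1
position: [0.547, -0.0001, 0.0728]
tcp_rot: [[0.085, 0.996, -0.006], [0.996, -0.085, 0.001], [0.0, -0.006, -1.0]]
force: [-3.3, -0.2, 6.5]
opening: 0.177
grasp_force: 30.0
```

```bash
python3 -c "
from h import *
pan('w9')"
```

```text
142 [219, 404]
180 [198, 301, 341, 401]
195 [216, 302, 341, 400]
barend [136, 157]
[(216, 140), (220, 138), (224, 103), (228, 102), (232, 101), (236, 105), (240, 143), (244, 145), (248, 145), (252, 146), (256, 143), (260, 146), (264, 143), (268, 92), (272, 94), (276, 108), (280, 107), (284, 108), (288, 107), (292, 106), (296, 107), (300, 88), (344, 104), (348, 92), (352, 91), (356, 145), (360, 95), (364, 96), (368, 95), (372, 95), (376, 108), (380, 105), (384, 107), (388, 107), (392, 107), (396, 95), (400, 100)]
18.15 [ 5.471e-01 -1.000e-04  7.280e-02] [-6.2  0.4  6.4] 0.17855761630810765
```

All three nuts are aboard. I'll lift gently, then nudge them back once more in the air.

>>> drive_tool --deltas "0 0 0 0.5 0;0 0 0 1.5 0;0 0 0 4 0;0 0 0 8 0;0 0 0 13 0;0 0 0 19 0;0 0 0 25 0;0 0 0 31 0;0 0 0 36 0;0 0 0 39 0;0 0 0 40 0;0 0 0 40 0"

```text
time_s: 19.35
position: [0.5513, -0.0008, 0.1127]
tcp_rot: [[0.085, 0.996, 0.0], [0.996, -0.085, -0.0], [-0.0, 0.0, -1.0]]
force: [0.6, 0.7, -4.5]
opening: 0.175
grasp_force: 30.0
```

>>> drive_tool --deltas "0 -1 0.1 0 0;0 -3 0.3 0 0;0 -6 0.5 0 0;0 -10 0.8 0 0;0 -15 1.3 0 0;0 -21 1.8 0 0;0 -29 2.5 0 0;0 -39 3.3 0 0;0 -51 4.3 0 0;0 -65 5.5 0 0;0 -65 5.5 0 0;0 -65 5.5 0 0"

```text
time_s: 20.55
position: [0.4864, 0.0047, 0.1128]
tcp_rot: [[0.085, 0.996, 0.001], [0.996, -0.085, -0.0], [-0.0, 0.001, -1.0]]
force: [0.2, -0.0, -3.7]
opening: 0.188
grasp_force: 30.0
```

```bash
python3 -c "
from h import *
pan('w10')"
```

```text
142 [219, 404]
180 [215, 301, 341, 401]
195 [216, 302, 341, 400]
barend [137, 158]
[(216, 142), (220, 141), (224, 104), (228, 107), (232, 105), (236, 109), (240, 145), (244, 149), (248, 148), (252, 149), (256, 146), (260, 148), (264, 98), (268, 93), (272, 105), (276, 109), (280, 110), (284, 110), (288, 109), (292, 108), (296, 91), (300, 91), (344, 93), (348, 92), (352, 130), (356, 150), (360, 97), (364, 96), (368, 97), (372, 95), (376, 108), (380, 109), (384, 109), (388, 109), (392, 109), (396, 94), (400, 112)]
20.6 [0.4873 0.0045 0.1129] [ 0.   0.  -4.4] 0.180957255703353
```

>>> drive_tool --deltas "0 0 2 1 0;0 1 5 2 0;0 1.5 9 4 -0.003;0 2.5 14 6 -0.006;0 3.5 21 9 -0.009;0 5 30 12 -0.012;0 6.5 41 15 -0.012;0 8.5 53 18 -0.012;0 10.5 66 20 -0.012;0 12.5 79 21 -0.012;0 14.5 92 22 -0.012;0 16.5 105 22 -0.012"

```text
time_s: 21.8
position: [0.5029, 0.111, 0.1346]
tcp_rot: [[0.097, 0.995, -0.0], [0.995, -0.097, 0.0], [0.0, -0.0, -1.0]]
force: [0.2, 0.5, -4.6]
opening: 0.181
grasp_force: 30.0
```

>>> drive_tool --deltas "0 2 13 0 0;0 4 26 0 0;0 6 39 0 0;0 8 52 0 0;0 10 65 0 0;0 12.5 78 0 0;0 14.5 91 0 0;0 16.5 103 0 0;0 18 114 0 0;0 19.5 123 0 0;0 21 131 0 0;0 22 138 0 0"

```text
time_s: 23.0
position: [0.525, 0.2483, 0.1345]
tcp_rot: [[0.097, 0.995, -0.0], [0.995, -0.097, -0.0], [-0.0, -0.0, -1.0]]
force: [-0.2, 0.0, -4.3]
opening: 0.178
grasp_force: 30.0
```

>>> drive_tool --deltas "0 1 5 -2 0;0 1.5 9 -5 0;0 2 13 -9 0;0 2.5 16 -13 0;0 3 18 -17 0;0 3.2 19 -20 0;0 3.2 19 -21 0;0 3.2 19 -21 0"

```text
time_s: 23.8
position: [0.5279, 0.2665, 0.1133]
tcp_rot: [[0.097, 0.995, -0.001], [0.995, -0.097, -0.0], [-0.0, -0.001, -1.0]]
force: [-0.6, -0.1, -4.0]
opening: 0.183
grasp_force: 30.0
```

```bash
python3 -c "
from h import *
pan('w11')
im=imaging.capture('top');save('t11',im)"
```

```text
142 [211, 443, 444, 452]
180 [214, 301, 341, 432, 446, 449]
195 [215, 302, 341, 432, 445, 447]
barend [157]
[(216, 241), (220, 231), (224, 112), (228, 113), (232, 113), (236, 118), (240, 160), (244, 160), (248, 161), (252, 161), (256, 160), (260, 162), (264, 108), (268, 102), (272, 114), (276, 119), (280, 119), (284, 117), (288, 118), (292, 119), (296, 102), (300, 98), (344, 102), (348, 102), (352, 142), (356, 164), (360, 103), (364, 106), (368, 105), (372, 103), (376, 118), (380, 118), (384, 119), (388, 119), (392, 118), (396, 103), (400, 118), (404, 122), (408, 197), (412, 208), (416, 205), (420, 91), (424, 93), (428, 25)]
23.85 [0.528  0.2665 0.1135] [-0.3  0.1 -4.2] 0.1788777552336937
```

The lip is at about 405 and the platter's front edge at about 417, so the scoop is centred to within 2 mm. Next I set it down and let go.

>>> drive_tool --deltas "0 0 0 -2 0;0 0 0 -3.5 0;0 0 0 -4.5 0;0 0 0 -4.8 0;0 0 0 -4.8 0"

```text
time_s: 24.4
position: [0.528, 0.2667, 0.1088]
tcp_rot: [[0.097, 0.995, -0.0], [0.995, -0.097, -0.0], [-0.0, -0.0, -1.0]]
force: [0.2, 0.2, -4.5]
opening: 0.18
grasp_force: 30.0
```

>>> drive_tool --deltas "0 0 0 -0.6 0;0 0 0 -1.1 0;0 0 0 -1.1 0"

```text
time_s: 24.7
position: [0.528, 0.2666, 0.1086]
tcp_rot: [[0.097, 0.995, 0.0], [0.995, -0.097, -0.0], [-0.0, 0.0, -1.0]]
force: [-3.1, -1.8, 4.4]
opening: 0.177
grasp_force: 30.0
```

Contact. Release and hold clear of it for over a second, rising as the fingers open.

>>> drive_tool --deltas "40 0 0 0.5 0;40 0 0 0.5 0;40 0 0 0.5 0;40 0 0 0.5 0;87 0 0 20 0;87 0 0 60 0;87 0 0 95 0;87 0 0 110 0;87 0 0 110 0;87 0 0 110 0;87 0 0 110 0;87 0 0 110 0"

```text
time_s: 25.9
position: [0.5272, 0.2664, 0.216]
tcp_rot: [[0.097, 0.995, -0.003], [0.995, -0.097, -0.001], [-0.001, -0.003, -1.0]]
force: [0.9, -0.0, -1.1]
opening: 0.986
grasp_force: 0.0
```

```bash
python3 - <<'E'
from h import *
np.set_printoptions(precision=4,suppress=True)
m=imaging.camera_model("wrist");im=imaging.capture("wrist");save("w12",im)
h=cv2.cvtColor(im,cv2.COLOR_RGB2HSV)
mask=((h[...,0]<14)&(h[...,1]>95)&(h[...,2]<140)).astype(np.uint8)[90:280,130:345]
n,l,st,ce=cv2.connectedComponentsWithStats(cv2.morphologyEx(mask,cv2.MORPH_OPEN,np.ones((5,5))))
for i in range(1,n):
    if st[i,4]>400:
        ys,xs=np.where(l==i);r=cv2.minAreaRect(np.c_[xs+130,ys+90].astype(np.float32));print(st[i],r,onz(m,[r[0]],.137)[0],onz(m,[r[0]],.078)[0])
        p=cv2.boxPoints(r);print(onz(m,p,.078)[:,:2],onz(m,p,.137)[:,:2])
print(bot.read_state()['position'])
E
```

```text
[ 182   40   22  142 2887] ((322.4999694824219, 200.49996948242188), (20.999996185302734, 140.99996948242188), 0.0) [0.528  0.2711 0.137 ] [0.5262 0.2524 0.078 ]
[[0.5095 0.1835]
 [0.5234 0.315 ]
 [0.5409 0.3133]
 [0.5294 0.1816]] [[0.5146 0.2158]
 [0.5257 0.3215]
 [0.5398 0.3201]
 [0.5305 0.2142]]
[  26   78   84   25 1581] ((197.5, 180.0), (24.0, 83.0), 90.0) [0.4416 0.2948 0.137 ] [0.4187 0.2818 0.078 ]
[[0.3844 0.2961]
 [0.457  0.2888]
 [0.4534 0.2674]
 [0.3793 0.2746]] [[0.414  0.3062]
 [0.4723 0.3004]
 [0.4695 0.2832]
 [0.4099 0.289 ]]
[0.5273 0.2665 0.2162]
```

The scoop stands on the platter with its bar at (0.528, 0.271) and yaw about −5.6°. Next I turn the gripper a quarter and go over the tail near the pan (scoop x ≈ −78 mm).

>>> drive_tool --deltas "87 -6 1 0 -0.143;87 -15 2 0 -0.286;87 -24 3 0 -0.429;87 -33 4 0 -0.571;87 -42 5 0 -0.714;87 -50 6 0 -0.857;87 -58 7 0 -1;87 -65 8 0 -1.143;87 -72 9 0 -1.286;87 -78 10 0 -1.429;87 -81 11 0 -1.571;87 -81 11 0 -1.571"

```text
time_s: 27.15
position: [0.4463, 0.2777, 0.217]
tcp_rot: [[0.995, -0.096, -0.002], [-0.096, -0.995, -0.0], [-0.002, 0.001, -1.0]]
force: [0.4, 0.1, -0.6]
opening: 1.0
grasp_force: 0.0
```

```bash
python3 - <<'E'
from h import *
np.set_printoptions(precision=4,suppress=True)
m=imaging.camera_model("wrist");im=imaging.capture("wrist");save("w13",im)
s=bot.read_state();print(s['position'],s['tcp_rot'][:,1],s['joint_positions'])
h=cv2.cvtColor(im,cv2.COLOR_RGB2HSV)
mask=((h[...,0]<14)&(h[...,1]>95)&(h[...,2]<140)).astype(np.uint8)
n,l,st,ce=cv2.connectedComponentsWithStats(cv2.morphologyEx(mask,cv2.MORPH_OPEN,np.ones((5,5))))
for i in range(1,n):
    if st[i,4]>250:
        ys,xs=np.where(l==i);r=cv2.minAreaRect(np.c_[xs,ys].astype(np.float32));print(st[i],r[0],r[1],r[2],onz(m,[r[0]],.137)[0],onz(m,[r[0]],.078)[0])
E
```

```text
[0.4467 0.2776 0.2171] [-0.0939 -0.9956  0.0005] [ 19.6796  23.0538  96.5474  -0.0014  60.4639 115.0705]
[ 246   74  163   24 3888] (327.0, 85.5) (23.0, 162.0) 90.0 [0.5275 0.2669 0.137 ] [0.5278 0.2658 0.078 ]
[ 317  173   18   78 1247] (325.4999694824219, 211.49996948242188) (76.99998474121094, 16.999996185302734) 90.0 [0.4406 0.276  0.137 ] [0.4198 0.2772 0.078 ]
```

View pics/w13.png

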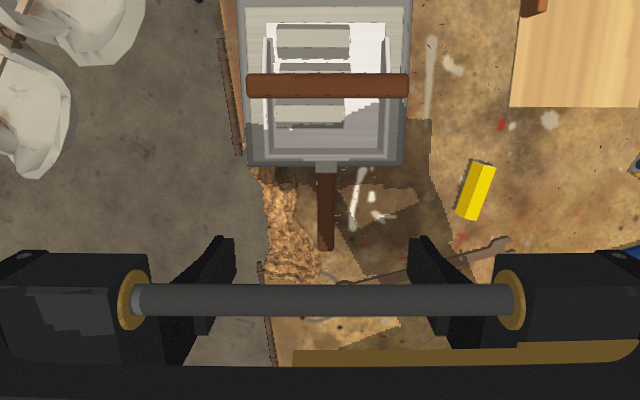

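The scoop stands square on the platter with all three nuts in it, at (313,40), (310,68) and (310,113). The tail at (326,212) is about 2.5 mm right of the fingers' middle. I descend and grip it.

>>> drive_tool --deltas "87 0 -2.5 -40 0;87 0 -2.5 -85 0;87 0 -2.5 -130 0;87 0 -2.5 -155 0;87 0 -2.5 -165 0;0 0 -2.5 -165 0;0 0 -2.5 -165 0;0 0 -2.5 -165 0;0 0 -2.5 -165 0;0 0 -2.5 -165 0;0 0 -2.5 -165 0;0 0 -2.5 -165 0"

```text
time_s: 28.4
position: [0.4472, 0.2753, 0.053]
tcp_rot: [[0.995, -0.097, 0.001], [-0.097, -0.995, 0.0], [0.001, -0.0, -1.0]]
force: [0.5, -0.7, 0.0]
opening: 0.447
grasp_force: 0.0
```

>>> drive_tool --deltas "0 0 0 0 0;0 0 0 0 0;0 0 0 0 0;0 0 0 0 0;0 0 0 0 0;0 0 0 0 0"

```text
time_s: 29.0
position: [0.4469, 0.275, 0.0526]
tcp_rot: [[0.995, -0.097, -0.0], [-0.097, -0.995, -0.0], [-0.0, 0.0, -1.0]]
force: [0.3, -2.3, 1.6]
opening: 0.178
grasp_force: 30.0
```

```bash
cat >> h.py <<'E'
def pin(n):
    s=bot.read_state();im=imaging.capture("wrist");save(n,im);h=cv2.cvtColor(im,cv2.COLOR_RGB2HSV)
    mask=((h[...,0]<14)&(h[...,1]>95)&(h[...,2]<140)).astype(np.uint8)[:200]
    k,l,st,ce=cv2.connectedComponentsWithStats(cv2.morphologyEx(mask,cv2.MORPH_OPEN,np.ones((5,5))))
    for i in range(1,k):
        if st[i,4]>400: print('brown',st[i])
    print([(r,int(h[r,300,1]),int(h[r,300,2])) for r in range(0,190,6)])
    print(s['time_s'],s['position'].round(4),s['force'].round(1),s['moment'].round(2),s['opening'])
E
python3 -c "
from h import *
pin('w14')"
```

```text
brown [   76    45   498    80 36557]
[(0, 33, 188), (6, 35, 140), (12, 35, 140), (18, 34, 141), (24, 31, 140), (30, 22, 171), (36, 5, 246), (42, 32, 143), (48, 156, 93), (54, 154, 103), (60, 156, 106), (66, 158, 110), (72, 156, 113), (78, 159, 111), (84, 154, 111), (90, 165, 110), (96, 158, 113), (102, 158, 113), (108, 158, 113), (114, 147, 104), (120, 155, 69), (126, 35, 192), (132, 36, 201), (138, 37, 201), (144, 33, 200), (150, 36, 199), (156, 31, 199), (162, 32, 134), (168, 30, 129), (174, 24, 157), (180, 25, 162), (186, 25, 163)]
29.0 [0.4469 0.275  0.0526] [ 0.3 -2.3  1.6] [-0.37  0.14 -0.18] 0.17828640803611126
```

Gripped. A trial lift of 4 mm will show whether it sags.

>>> drive_tool --deltas "0 0 0 1 0;0 0 0 2.5 0;0 0 0 4 0;0 0 0 4 0;0 0 0 4 0"

```text
time_s: 29.55
position: [0.4466, 0.2752, 0.0565]
tcp_rot: [[0.995, -0.097, -0.001], [-0.097, -0.995, -0.0], [-0.001, 0.0, -1.0]]
force: [-0.9, -0.2, -4.9]
opening: 0.179
grasp_force: 30.0
```

```bash
python3 -c "
from h import *
pin('w15')"
```

```text
brown [   78    39   487    75 34912]
[(0, 34, 193), (6, 31, 138), (12, 31, 138), (18, 29, 139), (24, 31, 140), (30, 31, 146), (36, 8, 247), (42, 142, 95), (48, 154, 73), (54, 155, 105), (60, 154, 109), (66, 160, 110), (72, 157, 109), (78, 160, 110), (84, 163, 111), (90, 165, 111), (96, 158, 110), (102, 147, 106), (108, 148, 98), (114, 29, 140), (120, 30, 136), (126, 35, 190), (132, 37, 198), (138, 37, 200), (144, 32, 197), (150, 32, 197), (156, 36, 197), (162, 33, 130), (168, 33, 130), (174, 21, 158), (180, 24, 159), (186, 25, 161)]
29.55 [0.4466 0.2752 0.0565] [-0.9 -0.2 -4.9] [-0.01  0.51  0.02] 0.17870681093732715
```

>>> drive_tool --deltas "0 0 0 1.5 0;0 0 0 3 0;0 0 0 4 0;0 0 0 4 0;0 0 0 4 0"

```text
time_s: 30.1
position: [0.4471, 0.2752, 0.0607]
tcp_rot: [[0.995, -0.097, 0.0], [-0.097, -0.995, 0.0], [0.0, -0.0, -1.0]]
force: [0.3, 1.0, -4.5]
opening: 0.18
grasp_force: 30.0
```

```bash
python3 -c "
from h import *
pin('w16')"
```

```text
brown [   79    38   486    76 34954]
[(0, 34, 193), (6, 33, 140), (12, 33, 138), (18, 31, 139), (24, 33, 140), (30, 30, 145), (36, 8, 247), (42, 154, 96), (48, 158, 102), (54, 150, 107), (60, 154, 109), (66, 159, 112), (72, 156, 108), (78, 163, 108), (84, 158, 110), (90, 156, 111), (96, 156, 113), (102, 154, 106), (108, 149, 96), (114, 31, 138), (120, 35, 139), (126, 34, 189), (132, 35, 198), (138, 37, 198), (144, 33, 195), (150, 35, 198), (156, 35, 196), (162, 34, 129), (168, 35, 131), (174, 21, 158), (180, 24, 158), (186, 27, 162)]
30.1 [0.4471 0.2752 0.0607] [ 0.3  1.  -4.5] [-0.07  0.46  0.01] 0.18036687744155153
```

It holds rigidly, about 1.5° lip-down. I'll lift smoothly and carry it slowly to the box.

>>> drive_tool --deltas "0 0 0 1 0;0 0 0 3 0;0 0 0 6 0;0 0 0 10 0;0 0 0 15 0;0 0 0 21 0;0 0 0 27 0;0 0 0 33 0;0 0 0 38 0;0 0 0 42 0;0 0 0 44 0;0 0 0 45 0"

```text
time_s: 31.35
position: [0.4471, 0.2752, 0.1059]
tcp_rot: [[0.995, -0.097, 0.0], [-0.097, -0.995, 0.0], [0.0, -0.0, -1.0]]
force: [1.1, -0.0, -5.2]
opening: 0.18
grasp_force: 30.0
```

>>> drive_tool --deltas "0 0 -1 0 0;0 0 -3 0 0;0 0.3 -6 0 0;0 0.5 -10 0 0;0 0.8 -15 0 0;0 1.1 -21 0 0;0 1.5 -28 0 0;0 2 -36 0 0;0 2.5 -45 0 0;0 3 -55 0 0;0 3.6 -66 0 0;0 4.3 -78 0 0"

```text
time_s: 32.55
position: [0.4514, 0.1962, 0.1057]
tcp_rot: [[0.995, -0.097, 0.0], [-0.097, -0.995, -0.0], [0.0, 0.0, -1.0]]
force: [0.6, -0.1, -4.3]
opening: 0.181
grasp_force: 30.0
```

>>> drive_tool --deltas "0 0.7 -12 0 0;0 1.4 -24 0 0;0 2 -36 0 0;0 2.7 -48 0 0;0 3.3 -60 0 0;0 4 -72 0 0;0 4.7 -84 0 0;0 5.3 -96 0 0;0 6 -108 0 0;0 6.6 -120 0 0;0 7.3 -132 0 0;0 8 -144 0 0"

```text
time_s: 33.75
position: [0.4594, 0.0522, 0.1057]
tcp_rot: [[0.995, -0.097, 0.0], [-0.097, -0.995, -0.0], [0.0, 0.0, -1.0]]
force: [-0.3, 1.2, -3.8]
opening: 0.18
grasp_force: 30.0
```

>>> drive_tool --deltas "0 0.7 -12 0 0;0 1.4 -24 0 0;0 2 -36 0 0;0 2.7 -48 0 0;0 3.3 -60 0 0;0 4 -72 0 0;0 4.7 -84 0 0;0 5.3 -96 0 0;0 6 -108 0 0;0 6.6 -120 0 0;0 7.3 -132 0 0;0 8 -144 0 0"

```text
time_s: 34.95
position: [0.4674, -0.0918, 0.1056]
tcp_rot: [[0.995, -0.097, 0.0], [-0.097, -0.995, -0.0], [0.0, 0.0, -1.0]]
force: [-0.3, -0.5, -4.5]
opening: 0.18
grasp_force: 30.0
```

>>> drive_tool --deltas "0 0.7 -12 0 0;0 1.4 -24 0 0;0 2 -36 0 0;0 2.7 -48 0 0;0 3.3 -60 0 0;0 4 -72 0 0;0 4.7 -84 0 0;0 5.3 -95 0 0;0 6 -105 0 0;0 6.6 -114 0 0;0 7.3 -122 0 0;0 8 -129 0 0"

```text
time_s: 36.15
position: [0.4754, -0.2204, 0.1056]
tcp_rot: [[0.995, -0.097, -0.0], [-0.097, -0.995, 0.0], [-0.0, -0.0, -1.0]]
force: [0.5, 0.0, -3.3]
opening: 0.18
grasp_force: 30.0
```

>>> drive_tool --deltas "0 0.4 -6 0 0;0 0.7 -12 0 0;0 1 -17 0 0;0 1.3 -22 0 0;0 1.5 -26 0 0;0 1.7 -29 0 0;0 1.8 -31 0 0;0 1.9 -32 0 0;0 1.9 -32.5 0 0;0 1.9 -32.5 0 0"

```text
time_s: 37.15
position: [0.4772, -0.2522, 0.1056]
tcp_rot: [[0.995, -0.097, -0.0], [-0.097, -0.995, 0.0], [-0.0, -0.0, -1.0]]
force: [0.6, 0.2, -5.0]
opening: 0.178
grasp_force: 30.0
```

```bash
python3 -c "
from h import *
pin('w17')
m=imaging.camera_model('wrist');im=cv2.imread('pics/w17.png');h=cv2.cvtColor(im,cv2.COLOR_BGR2HSV)
print([(c,h[20,c].tolist()) for c in range(0,640,20)])
print([(c,h[150,c].tolist()) for c in range(0,640,20)])
t=imaging.capture('top');save('t17',t);save('s17',imaging.capture('side'))
"
```

```text
brown [   78    38   487    75 34928]
[(0, 33, 186), (6, 34, 134), (12, 32, 134), (18, 33, 133), (24, 34, 135), (30, 31, 141), (36, 23, 223), (42, 145, 93), (48, 147, 92), (54, 150, 102), (60, 152, 106), (66, 159, 106), (72, 154, 106), (78, 153, 107), (84, 157, 109), (90, 148, 110), (96, 159, 106), (102, 156, 95), (108, 154, 93), (114, 29, 106), (120, 32, 105), (126, 30, 112), (132, 34, 113), (138, 32, 113), (144, 30, 111), (150, 32, 113), (156, 32, 113), (162, 33, 92), (168, 29, 87), (174, 23, 154), (180, 23, 152), (186, 25, 155)]
37.15 [ 0.4772 -0.2522  0.1056] [ 0.6  0.2 -5. ] [-0.07  0.45  0.  ] 0.17757687970702943
[(0, [20, 110, 236]), (20, [14, 149, 82]), (40, [13, 158, 84]), (60, [17, 111, 131]), (80, [16, 113, 140]), (100, [17, 110, 155]), (120, [17, 114, 155]), (140, [16, 112, 150]), (160, [16, 117, 133]), (180, [60, 16, 47]), (200, [14, 26, 109]), (220, [18, 13, 241]), (240, [21, 32, 137]), (260, [21, 32, 136]), (280, [21, 35, 137]), (300, [23, 30, 135]), (320, [23, 32, 135]), (340, [22, 34, 136]), (360, [25, 32, 134]), (380, [19, 12, 239]), (400, [19, 12, 238]), (420, [18,
[... 241 characters left out ...]
9, 117, 223]), (20, [20, 110, 231]), (40, [19, 113, 231]), (60, [18, 114, 224]), (80, [18, 129, 150]), (100, [17, 131, 164]), (120, [17, 131, 168]), (140, [18, 127, 169]), (160, [16, 129, 164]), (180, [90, 9, 88]), (200, [18, 24, 107]), (220, [22, 34, 188]), (240, [21, 36, 192]), (260, [20, 35, 194]), (280, [22, 34, 113]), (300, [21, 32, 113]), (320, [21, 31, 114]), (340, [21, 32, 113]), (360, [17, 26, 160]), (380, [16, 25, 155]), (400, [20, 13, 237]), (420, [18, 14, 244]), (440, [18, 23, 113]), (460, [60, 3, 88]), (480, [18, 116, 161]), (500, [19, 113, 154]), (520, [18, 126, 162]), (540, [18, 127, 173]), (560, [21, 95, 102]), (580, [22, 93, 102]), (600, [20, 95, 110]), (620, [22, 95, 110])]
```

The load is unchanged and centred between the box walls (dark edges at columns 180 and 460). I'll lower it so the lip is below the far rim, then push the lip to the far wall and raise the handle to pitch it.

>>> drive_tool --deltas "0 0 0 -3 0;0 0 0 -9 0;0 1 0 -17 0;0 2 0 -25 0;0 3 0 -32 0;0 4 0 -38 0;0 5 0 -42 0;0 6 -0.5 -43.5 0;0 7 -0.5 -43.5 0;0 8 -0.5 -43.5 0"

```text
time_s: 38.3
position: [0.4851, -0.2528, 0.0627]
tcp_rot: [[0.995, -0.097, -0.0], [-0.097, -0.995, -0.0], [-0.0, 0.0, -1.0]]
force: [-3.8, 0.8, 1.7]
opening: 0.178
grasp_force: 30.0
```

>>> drive_tool --deltas "0 2 -0.2 0 0;0 4 -0.3 0 0;0 6 -0.5 0 0"

```text
time_s: 38.6
position: [0.4898, -0.2529, 0.0626]
tcp_rot: [[0.995, -0.096, -0.003], [-0.096, -0.995, 0.001], [-0.003, -0.001, -1.0]]
force: [-6.5, 0.1, 4.8]
opening: 0.18
grasp_force: 30.0
```

```bash
python3 -c "
from h import *
pin('w18')"
```

```text
brown [  138     0   366    69 24026]
[(0, 143, 91), (6, 158, 105), (12, 146, 110), (18, 150, 109), (24, 158, 110), (30, 157, 112), (36, 158, 110), (42, 156, 108), (48, 146, 89), (54, 134, 74), (60, 140, 71), (66, 158, 66), (72, 30, 109), (78, 36, 128), (84, 34, 182), (90, 35, 182), (96, 35, 183), (102, 36, 185), (108, 31, 99), (114, 32, 103), (120, 30, 102), (126, 28, 100), (132, 22, 165), (138, 23, 166), (144, 21, 167), (150, 23, 167), (156, 21, 167), (162, 22, 174), (168, 21, 168), (174, 20, 167), (180, 19, 164), (186, 23, 170)]
38.6 [ 0.4898 -0.2529  0.0626] [-6.5  0.1  4.8] [0.01 1.22 0.04] 0.17993094608110033
```

The tail end on the near rim has already started pitching the scoop lip-down. Raise the handle while pressing the lip on the far wall.

>>> drive_tool --deltas "0 2 -0.2 4 0;0 3 -0.2 9 0;0 3.5 -0.3 15 0;0 4.5 -0.4 21 0;0 5.5 -0.5 27 0;0 7 -0.6 33 0;0 9 -0.8 39 0;0 11 -1 44 0;0 13 -1.1 49 0;0 13 -1.1 49 0"

```text
time_s: 39.65
position: [0.5057, -0.2552, 0.1123]
tcp_rot: [[0.995, -0.097, 0.003], [-0.097, -0.995, -0.002], [0.003, 0.002, -1.0]]
force: [0.5, -0.5, -3.6]
opening: 0.181
grasp_force: 30.0
```

```bash
python3 -c "
from h import *
pin('w19')"
```

```text
brown [  167     1   308    63 18195]
[(0, 115, 84), (6, 143, 89), (12, 154, 91), (18, 163, 91), (24, 164, 95), (30, 163, 100), (36, 160, 94), (42, 154, 78), (48, 141, 74), (54, 152, 74), (60, 149, 72), (66, 28, 102), (72, 32, 144), (78, 35, 168), (84, 34, 164), (90, 37, 166), (96, 34, 165), (102, 33, 94), (108, 25, 212), (114, 23, 145), (120, 26, 139), (126, 24, 139), (132, 28, 144), (138, 24, 141), (144, 24, 139), (150, 26, 139), (156, 25, 142), (162, 26, 140), (168, 27, 142), (174, 24, 139), (180, 25, 142), (186, 24, 141)]
39.65 [ 0.5057 -0.2552  0.1123] [ 0.5 -0.5 -3.6] [-0.07  0.32  0.02] 0.18104199644528005
```

```bash
cat >> h.py <<'E'
def tilt(box):
    m=imaging.camera_model("wrist");s=bot.read_state()
    x,y,w,hh=box
    o,d=ray(m,[(x+w/2,y+hh/2)]); P=o+d[0]*(m['fx']*.108/w)
    g=s['position']+np.array([0,0,.019]); v=P-g; hx=np.hypot(v[0],v[1])
    print('bar rel',hx.round(3),v[2].round(3),'tilt',np.degrees(np.arctan2(.061,.082)-np.arctan2(v[2],hx)).round(1))
E
python3 -c "
from h import *
tilt((167,1,308,63)); tilt((78,38,487,75))
import cv2
im=cv2.imread('pics/w19.png');h=cv2.cvtColor(im,cv2.COLOR_BGR2HSV)
print([(c,h[85,c].tolist()) for c in range(100,560,20)])
"
```

```text
bar rel 0.099 0.008 tilt 32.1
bar rel 0.083 0.061 tilt 0.4
[(100, [16, 117, 111]), (120, [17, 117, 155]), (140, [16, 109, 145]), (160, [18, 114, 148]), (180, [83, 24, 42]), (200, [19, 21, 131]), (220, [30, 11, 92]), (240, [11, 21, 95]), (260, [22, 35, 167]), (280, [22, 35, 167]), (300, [21, 35, 167]), (320, [22, 34, 166]), (340, [22, 34, 165]), (360, [19, 26, 206]), (380, [16, 26, 204]), (400, [14, 27, 103]), (420, [17, 27, 172]), (440, [17, 20, 115]), (460, [80, 9, 88]), (480, [19, 121, 156]), (500, [17, 127, 153]), (520, [17, 133, 144]), (540, [20, 98, 94])]
```

Tilt is 32°, and the nuts are held in by the far wall. I'll back off so they slide out.

>>> drive_tool --deltas "0 -3 0.3 1 0;0 -8 0.7 2 0;0 -15 1.3 4 0;0 -23 2 6 0;0 -31 2.7 8 0;0 -38 3.3 10 0;0 -42 3.6 10 0;0 -44 3.7 10 0;0 -44 3.7 10 0;0 -44 3.7 10 0"

```text
time_s: 40.7
position: [0.4606, -0.2509, 0.1212]
tcp_rot: [[0.995, -0.097, 0.001], [-0.097, -0.995, -0.0], [0.001, 0.0, -1.0]]
force: [-0.3, -0.4, -2.3]
opening: 0.179
grasp_force: 30.0
```

```bash
python3 -c "
from h import *
pin('w20')
im=cv2.imread('pics/w20.png');h=cv2.cvtColor(im,cv2.COLOR_BGR2HSV)
for c in (250,350,400): print(c,[(r,h[r,c].tolist()) for r in range(0,190,8)])
"
```

```text
brown [  167     2   308    63 18141]
[(0, 35, 151), (6, 147, 85), (12, 160, 86), (18, 149, 87), (24, 150, 90), (30, 156, 93), (36, 144, 90), (42, 153, 75), (48, 149, 70), (54, 159, 69), (60, 144, 71), (66, 23, 131), (72, 27, 197), (78, 27, 198), (84, 26, 196), (90, 27, 192), (96, 23, 199), (102, 25, 200), (108, 26, 197), (114, 27, 134), (120, 24, 128), (126, 24, 130), (132, 27, 133), (138, 24, 136), (144, 25, 131), (150, 25, 134), (156, 25, 134), (162, 23, 133), (168, 27, 134), (174, 23, 132), (180, 23, 134), (186, 25, 133)]
40.7 [ 0.4606 -0.2509  0.1212] [-0.3 -0.4 -2.3] [-0.06  0.22  0.02] 0.17948986795286215
250 [(0, [22, 31, 157]), (8, [12, 158, 89]), (16, [10, 154, 88]), (24, [11, 157, 86]), (32, [11, 152, 94]), (40, [10, 142, 77]), (48, [10, 154, 68]), (56, [11, 155, 69]), (64, [14, 54, 81]), (72, [18, 25, 200]), (80, [16, 28, 194]), (88, [17, 26, 196]), (96, [16, 27, 200]), (104, [17, 25, 202]), (112, [17, 27, 197]), (120, [18, 26, 196]), (128, [17, 25, 200]), (136, [18, 25, 202]), (144, [16, 25, 196]), (152, [17, 27, 201]), (160, [19, 27, 200]), (168, [16, 22, 128]), (176, [
[... 366 characters left out ...]
5, 131]), (128, [16, 25, 135]), (136, [16, 24, 137]), (144, [16, 25, 131]), (152, [13, 26, 138]), (160, [14, 24, 139]), (168, [16, 25, 134]), (176, [18, 25, 135]), (184, [16, 24, 136])]
400 [(0, [60, 3, 82]), (8, [11, 157, 86]), (16, [12, 151, 88]), (24, [11, 161, 95]), (32, [11, 159, 96]), (40, [11, 154, 73]), (48, [11, 154, 68]), (56, [12, 146, 68]), (64, [17, 35, 102]), (72, [15, 27, 205]), (80, [21, 29, 89]), (88, [18, 26, 100]), (96, [18, 28, 162]), (104, [14, 25, 211]), (112, [15, 27, 207]), (120, [19, 25, 196]), (128, [17, 26, 199]), (136, [17, 26, 206]), (144, [19, 27, 197]), (152, [16, 28, 206]), (160, [18, 22, 137]), (168, [18, 23, 133]), (176, [18, 24, 136]), (184, [21, 25, 135])]
```

The pan is empty: the force is back to −2.3 N and the floor is bare. Lift out and carry it back over the scale.

>>> drive_tool --deltas "0 0 0 6 0;0 0 0 16 0;0 0 0 28 0;0 0 0 40 0;0 0 0 50 0;0 0 2 57 0;0 0 8 60 0;0 0 18 60 0;0 0 32 60 0;0 0 50 60 0;0 0 70 60 0;0 -1 92 60 0"

```text
time_s: 41.95
position: [0.4587, -0.1565, 0.1807]
tcp_rot: [[0.995, -0.097, -0.001], [-0.097, -0.995, 0.001], [-0.001, -0.001, -1.0]]
force: [-0.2, 0.2, -1.6]
opening: 0.186
grasp_force: 30.0
```

>>> drive_tool --deltas "0 -1 23 0 0;0 -2 46 0 0;0 -3 69 0 0;0 -4 92 0 0;0 -5 115 0 0;0 -6 138 0 0;0 -7 161 0 0;0 -8 184 0 0;0 -9 207 0 0;0 -10 230 0 0;0 -11 253 0 0;0 -12 276 0 0"

```text
time_s: 43.15
position: [0.4456, 0.1194, 0.1807]
tcp_rot: [[0.995, -0.096, -0.002], [-0.096, -0.995, 0.0], [-0.002, -0.0, -1.0]]
force: [-0.0, 0.6, -2.5]
opening: 0.184
grasp_force: 30.0
```

>>> drive_tool --deltas "0 0 23 0 0;0 -1 45 0 0;0 -1 66 0 0;0 -1 86 0 0;0 -1 104 0 0;0 -1 120 0 0;0 -1 134 0 0;0 -1 145 0 0;0 -1 153 0 0;0 -1 157 0 0;0 -1 158 0 0;0 -1 158 0 0"

```text
time_s: 44.35
position: [0.4462, 0.275, 0.1811]
tcp_rot: [[0.995, -0.097, -0.0], [-0.097, -0.995, -0.0], [-0.0, 0.0, -1.0]]
force: [0.8, -0.2, -2.2]
opening: 0.187
grasp_force: 30.0
```

```bash
python3 - <<'E'
from h import *
np.set_printoptions(precision=4,suppress=True)
pin('w21')
m=imaging.camera_model('top');im=imaging.capture('top');save('t21',im)
g0=cv2.imread('pics/top0.png').astype(int);g=im[:,:,::-1].astype(int)
d=(np.abs(g-g0).sum(2)>60).astype(np.uint8)
k,l,st,ce=cv2.connectedComponentsWithStats(d)
for i in range(1,k):
    if st[i,4]>12: print(st[i],ce[i].round(1),onz(m,[ce[i]],.016)[0][:2])
print((g[196:252:4,394:458:4].sum(2)//3))
E
```

```text
brown [  167     1   308    64 18251]
[(0, 34, 167), (6, 154, 83), (12, 155, 89), (18, 152, 92), (24, 164, 92), (30, 156, 95), (36, 152, 89), (42, 147, 78), (48, 144, 71), (54, 143, 73), (60, 158, 68), (66, 25, 131), (72, 28, 202), (78, 26, 203), (84, 28, 200), (90, 26, 195), (96, 26, 205), (102, 27, 205), (108, 24, 199), (114, 26, 205), (120, 27, 199), (126, 26, 203), (132, 27, 205), (138, 25, 205), (144, 27, 202), (150, 28, 208), (156, 22, 137), (162, 24, 136), (168, 26, 136), (174, 25, 135), (180, 22, 138), (186, 26, 138)]
44.35 [0.4462 0.275  0.1811] [ 0.8 -0.2 -2.2] [-0.04  0.25 -0.03] 0.18670676533289143
[308 167  28  41 792] [322. 187.] [ 0.6447 -0.0026]
[407 195  27  23 549] [419.8 206.1] [ 0.5918 -0.2592]
[   44   207   256   193 23166] [176.3 314.6] [0.3229 0.3617]
[ 99 232  43  34 358] [122.5 249.5] [0.4846 0.5078]
[235 232   3   7  13] [236.3 234.4] [0.5209 0.2196]
[125 273  15  10  53] [133.8 278. ] [0.4128 0.4735]
[210 282   6  10  49] [212.5 286.8] [0.3893 0.2752]
[ 50 358  13  20  89] [ 56.2 365.1] [0.2084 0.6429]
[174 371  38  29 564] [189.  390.6] [0.1469 0.3211]
[ 
[... 342 characters left out ...]
 179 104 106 106 104 102  47]
 [101 112 107 106 190 187 189 187 191 192 104 105 106 107 103  53]
 [109 113 109 104 134 138 139 145 152 153 105 103 108 105 106  54]
 [ 98 112 111 110 108 107 106 104 104 106 106 110 105 108 103  54]
 [109 109 112 110 108 111 107 105 106 109 108 110 106 107 105  52]
 [113 116 113 111 110 106 103 105 106 109 105 108 107 108 104  51]
 [122 111 113 110 109 109 109 105 108 105 108 107 108 110 107  48]
 [113 108 113 111 112 109 108 110 105 108 107 111 108 112 105  48]
 [109 113 107 113 107 108 105 110 104 110 109 110 110 114 112  55]
 [115 109 108 108 107 111 110 108 106 110 110 112 111 108 108  52]
 [114 113 107 108 107 110 103 105 109 108 109 109 112 112 108  50]]
```

```bash
python3 - <<'E'
from h import *
np.set_printoptions(precision=4,suppress=True)
h=cv2.cvtColor(cv2.imread('pics/w21.png'),cv2.COLOR_BGR2HSV);h0=cv2.cvtColor(cv2.imread('pics/w20.png'),cv2.COLOR_BGR2HSV)
for r in(0,2): print(r,[(c,h[r,c,1:].tolist(),h0[r,c,1:].tolist()) for c in range(150,500,20)])
F=[];M=[]
for i in range(6):
    im=imaging.capture("side");s=bot.read_state();F.append(s['force'][2]);M.append(s['moment'][1])
print(np.mean(F),np.std(F),np.mean(M));save('s22',im)
m=imaging.camera_model('side')
g0=cv2.imread('pics/side0.png').astype(int);d=(np.abs(im[:,:,::-1].astype(int)-g0).sum(2)>60).astype(np.uint8)
k,l,st,ce=cv2.connectedComponentsWithStats(d[:,300:])
for i in range(1,k):
    if st[i,4]>20: print(st[i]+[300,0,0,0,0])
print(im[232:282:4,388:448:4].sum(2)//3)
E
```

```text
0 [(150, [60, 93], [113, 136]), (170, [59, 95], [40, 89]), (190, [59, 82], [14, 37]), (210, [127, 130], [3, 73]), (230, [16, 129], [12, 86]), (250, [28, 179], [31, 157]), (270, [32, 175], [36, 155]), (290, [32, 173], [37, 150]), (310, [35, 167], [32, 150]), (330, [34, 166], [34, 143]), (350, [35, 168], [6, 79]), (370, [31, 173], [3, 79]), (390, [33, 180], [9, 81]), (410, [30, 159], [6, 80]), (430, [117, 152], [6, 82]), (450, [120, 160], [6, 42]), (470, [90, 165], [120, 149]), (490, [112, 152], [119, 141])]
2 [(150, [64, 96], [115, 140]), (170, [60, 97], [40, 77]), (190, [64, 76], [57, 49]), (210, [136, 90], [86, 68]), (230, [110, 72], [133, 65]), (250, [160, 62], [170, 60]), (270, [156, 59], [160, 59]), (290, [167, 61], [171, 61]), (310, [169, 65], [167, 61]), (330, [148, 67], [161, 65]), (350, [157, 65], [155, 66]), (370, [171, 64], [169, 65]), (390, [158, 63], [165, 65]), (410, [124, 68], [133, 65]), (430, [148, 67], [107, 67]), (450, [147, 73], [127, 58]), (470, [99, 168], [122, 144]), (490, [109, 152], [118, 141])]
-2.378073962118781 0.5647859434639059 0.27873017777532566
[315 20
[... 178 characters left out ...]
6 137]
 [ 65  88  88  87 171 175 175 167 159 153  57  54  54  53  53]
 [ 73  89  89  87  93  94 135 164 175 176  87  73  55  57  55]
 [ 87  87  87  88 147 167 168 150 135 132  86  86  86  86  66]
 [ 80  89  89  88 129 141 140 140 144 153  86  86  85  87  55]
 [ 89  89  88  87  87  86  64  55  94  95  86  85  86  85  49]
 [ 89  89  88  89  88  87  86  87  87  87  87  87  86  86  46]
 [ 90  90  89  89  89  87  87  87  86  86  87  87  87  87  46]
 [ 89  88  89  88  89  89  88  88  87  87  86  87  87  88  45]
 [ 85  89  87  87  88  88  87  87  87  88  89  89  88  87  45]
 [ 78 110 143 162 122  88  87  87  86  88  88  89  90  89  45]
 [ 54  54  53  53  56  68 108 146 167 121  88  88  88  90  46]]
```

The tray is empty, the box holds the nut pile at (420,206) in the top view, and the weight confirms an empty scoop (−2.4 N). I'll lower it: the lip touches first and levels the scoop against the platter.

>>> drive_tool --deltas "0 0.7 0 -10 0;0 0.7 0 -28 0;0 0.7 0 -46 0;0 0.7 0 -58 0;0 0.7 0 -64 0;0 0.7 0 -70 0;0 0.7 0 -76 0;0 0.7 0 -82 0;0 0.7 0 -88 0;0 0.7 0 -94 0;0 0.7 0 -99 0;0 0.7 0 -104 0"

```text
time_s: 45.95
position: [0.4472, 0.2753, 0.0766]
tcp_rot: [[0.995, -0.097, 0.0], [-0.097, -0.995, 0.0], [0.0, -0.0, -1.0]]
force: [-2.1, 0.3, 1.8]
opening: 0.177
grasp_force: 30.0
```

>>> drive_tool --deltas "0 0 0 -5 0;0 0 0 -10 0;0 0 0 -14 0;0 0 0 -18 0;0 0 0 -21 0;0 0 0 -23 0;0 0 0 -24.5 0;0 0 0 -24.5 0"

```text
time_s: 46.75
position: [0.4469, 0.2753, 0.0534]
tcp_rot: [[0.995, -0.097, 0.0], [-0.097, -0.995, -0.0], [0.0, -0.0, -1.0]]
force: [-3.9, -0.7, 7.5]
opening: 0.182
grasp_force: 30.0
```

```bash
python3 -c "
from h import *
pin('w23')"
```

```text
brown [   77    56   489    75 34966]
[(0, 13, 236), (6, 12, 238), (12, 13, 234), (18, 21, 219), (24, 11, 240), (30, 12, 239), (36, 11, 240), (42, 10, 240), (48, 14, 238), (54, 9, 249), (60, 144, 92), (66, 151, 96), (72, 155, 102), (78, 158, 103), (84, 150, 107), (90, 153, 107), (96, 160, 105), (102, 157, 107), (108, 156, 106), (114, 153, 108), (120, 153, 100), (126, 157, 91), (132, 13, 239), (138, 14, 234), (144, 13, 237), (150, 14, 237), (156, 14, 236), (162, 13, 237), (168, 24, 151), (174, 20, 150), (180, 26, 149), (186, 22, 154)]
46.75 [0.4469 0.2753 0.0534] [-3.9 -0.7  7.5] [-0.13  0.49  0.03] 0.18154374932553602
```

Nearly level, about 2–3 mm further back than before. I'll press down a touch, slide it 2.5 mm forward, then let go and rise.

>>> drive_tool --deltas "0 0 0 -0.7 0;0 1.5 -0.1 -0.7 0;0 2.5 -0.2 -0.7 0;0 2.5 -0.2 -0.7 0;60 2.5 -0.2 0 0;60 2.5 -0.2 0 0;60 2.5 -0.2 0 0;60 2.5 -0.2 0 0;60 2.5 -0.2 0 0;60 2.5 -0.2 0 0;60 2.5 -0.2 0 0;60 2.5 -0.2 0 0"

```text
time_s: 48.0
position: [0.4495, 0.2751, 0.0526]
tcp_rot: [[0.995, -0.097, -0.0], [-0.097, -0.995, -0.0], [-0.0, 0.0, -1.0]]
force: [0.3, -0.3, -0.5]
opening: 0.681
grasp_force: 0.0
```

>>> drive_tool --deltas "60 0 0 15 0;60 0 0 45 0;60 0 0 90 0;60 0 0 130 0;60 0 0 165 0;60 0 0 165 0"

```text
time_s: 48.6
position: [0.4527, 0.2764, 0.2228]
tcp_rot: [[0.995, -0.097, 0.011], [-0.097, -0.995, 0.004], [0.011, -0.005, -1.0]]
force: [0.8, 0.4, 0.0]
opening: 0.69
grasp_force: 0.0
```

```bash
python3 - <<'E'
from h import *
np.set_printoptions(precision=4,suppress=True)
m=imaging.camera_model("wrist");s=bot.read_state();im=imaging.capture("wrist");save("w24",im);print(s['time_s'],s['position'],s['force'])
for n in('w13','w24'):
    h=cv2.cvtColor(cv2.imread(f'pics/{n}.png'),cv2.COLOR_BGR2HSV)
    mask=((h[...,0]<14)&(h[...,1]>95)&(h[...,2]<140)).astype(np.uint8)
    k,l,st,ce=cv2.connectedComponentsWithStats(cv2.morphologyEx(mask,cv2.MORPH_OPEN,np.ones((5,5))))
    for i in range(1,k):
        if st[i,4]>800:
            ys,xs=np.where(l==i);r=cv2.minAreaRect(np.c_[xs,ys].astype(np.float32));print(n,r,onz(m,[r[0]],.137)[0],onz(m,[r[0]],.078)[0])
h=cv2.cvtColor(im,cv2.COLOR_RGB2HSV)
print([(r,h[r,290,1:].tolist()) for r in range(0,170,6)])
E
```

```text
48.6 [0.4527 0.2764 0.2228] [0.7553 0.4221 0.0234]
w13 ((327.0, 85.5), (23.0, 162.0), 90.0) [0.5351 0.2659 0.137 ] [0.5361 0.2651 0.078 ]
w13 ((325.4999694824219, 211.49996948242188), (76.99998474121094, 16.999996185302734), 90.0) [0.4462 0.2753 0.137 ] [0.4262 0.2767 0.078 ]
w24 ((324.5, 100.0), (22.0, 155.0), 90.0) [0.5258 0.2684 0.137 ] [0.5246 0.2683 0.078 ]
w24 ((325.5, 220.5), (75.0, 19.0), 90.0) [0.4391 0.2759 0.137 ] [0.4174 0.2775 0.078 ]
[(0, [117, 142]), (6, [109, 138]), (12, [20, 142]), (18, [19, 132]), (24, [32, 197]), (30, [32, 193]), (36, [31, 197]), (42, [13, 236]), (48, [12, 237]), (54, [13, 237]), (60, [14, 234]), (66, [12, 240]), (72, [11, 239]), (78, [13, 237]), (84, [13, 238]), (90, [154, 98]), (96, [167, 107]), (102, [159, 106]), (108, [156, 103]), (114, [13, 241]), (120, [13, 239]), (126, [15, 233]), (132, [22, 149]), (138, [24, 151]), (144, [22, 151]), (150, [25, 152]), (156, [22, 151]), (162, [24, 117]), (168, [26, 136])]
```

>>> drive_tool --deltas "60 0 0 20 0;60 0 0 20 0;60 0 0 20 0;60 0 0 20 0;60 0 0 20 0"

```text
time_s: 49.15
position: [0.4488, 0.2748, 0.2363]
tcp_rot: [[0.995, -0.097, -0.003], [-0.097, -0.995, -0.001], [-0.002, 0.001, -1.0]]
force: [-0.1, 0.8, 0.9]
opening: 0.686
grasp_force: 0.0
```

```bash
python3 -c "
from h import *
print(bot.hand_in())"
```

```text
the job is handed in; nothing more can be done
None
```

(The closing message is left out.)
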